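# Hook a jammed blank out of a bench shear

## Task

A punched blank is jammed inside the guarded feed slot of the bench shear. With the hooked pick, never touching the blank with your fingers, reach down into the slot, hook the blank and draw it out until it bears on the pin of the red length stop, and keep it pressed there lightly, with about 5 newtons and never more than 10, for at least half a second, without pressing the pick hard on the machine. Then unhook, leaving the blank lying flat at the stop, lay the pick back in its rest as it was, and leave the other things on the bench alone.

Things in the scene. Friction and masses are not known exactly. Their poses are not given: they have to be found in the camera images.
- shear: (Sizes in mm.) Green bench shear, fixed; place, heading and side vary. Origin: on the bench under the middle of the base's front edge; x runs level into the slot, z up. Base 225 long, 110 wide, top (slot floor) at z 40. A channel 26 wide runs from x 0 to 150 between walls 12 thick, tops at z 50; open above from x 0 to 70, then under a clear guard. Behind x 150 a frame (to z 143) and hand lever.
- slot_mouth (a point): Middle of the narrow slot's mouth, on its floor (x 70, y 0, z 40 in the shear's frame); x points into the slot. Slot: 26 wide, 44 high, 80 deep, under a clear guard (top at z 88). A sprung dark shoe low in its +y wall, 15 to 45 in, 2 proud, pinches the blank on the -y wall: dragging takes about 4 to 14 N beside it, very little once the hole is 5 or more outside the mouth.
- stop_face (a point): Red length stop: block 24 wide, 12 long, 10 high across the open channel, face at x 15 to 18 of the shear. The point: middle of that face, 5 above the slot floor; x into the slot. A steel adjusting pin 7 thick stands out of it towards the slot by 1.5 to 16.5; its setting is not measured: feel for it. It does not give: once the blank's front end meets it the pull rises, about 2 N or more per mm.
- blank_hole (a point): Jammed blank: copper-coloured plate 40 long (along the slot), 24 wide, 6 thick, about 35 g, flat on the slot floor, with a rectangular through hole in its middle, 16 along x by 14 along y. The point: centre of the hole, 3 above the floor. It starts 25 to 50 inside the mouth, 1 off the slot's middle line towards -y.
- pick_grip (a point): Hooked pick, 110 g: orange handle 112 long, 14 wide, 16 high. The point: handle's centre, x towards the hook, z up. A steel shank 6 by 6 goes on in line with the handle to 152.5 from this point, where a toe turns straight down. Take it by the handle's middle, across the 14 mm, gripping hard (40 N or more) or it tilts in the fingers. Centre of mass 30 ahead of the point.
- pick_toe (a point): Bottom of the pick's toe: 150 ahead of and 19 below the handle's centre. The toe is 5 long (x) by 6 wide (y) and reaches 16 below the underside of the shank. Under a pull the pick tilts a little in the fingers, so where the toe is by then is not exactly known.
- rest_mid (a point): Pick rest, fixed: grey base 130 by 60, 12 high, with two forks 8 thick, 42 to either side of this point along x; notches 24 wide, floor 52 above the bench, cheeks up to 68. The point: where the handle's centre lies when the pick is laid in, 60 above the bench; x is the way the hook points.
- oiler: Bystander: yellow oiler bottle, 36 across, 100 high; origin at the centre of its underside.
- die_a: Bystander: dark steel die block 36 by 26, 22 high with a 12 high stud; origin at the centre of its underside.
- die_b: Bystander: a second die block like the first; origin at the centre of its underside.
Not all that is in view belongs to the job. Of the things shaped like the part that bears pick_grip, the orange one is meant.

How it is judged:
By the outcome, as a careful person would: the job done as asked, in the order asked, and still so for the second after the job is handed in, with the robot touching nothing.
It also fails if it takes over 72 s, if anything falls off the work surface, if the arm or the gripper's body presses on something with over 40 N, if the wrist force passes 120 N, or if a joint passes its speed limit or range.

## Robot

A 6-joint arm with a two-finger parallel gripper is mounted at the origin on the work surface. World frame = base frame: x ahead of the robot, y to its left, z up, the work surface at z = 0. Lengths are in m, angles in degrees, forces in N, time in s.
With the tool pointing down it reaches from about 0.375 to 0.9 m from the base axis. Payload 3.1 kg.
Tool frame: the origin (TCP) lies where the fingers leave the gripper's body, on its centre line; the fingertips stand bot.tips_ahead ahead of it and the grasp point (between the pads) lies 51 mm ahead of it (bot.tips_ahead is the distance from the TCP to the fingertips, in m); z points along the fingers, x is the direction in which the jaws open and shut, and the axes are right-handed (so a half turn about z gives the same grasp; the last joint's range is limited). The gripper opens to 87 mm and grips with 3 to 60 N. Pads are 19 mm wide; open, the fingers measure 117 mm over their backs; the gripper's body (75 mm by 190 mm) begins 51 mm behind the grasp point.
Start: joints at [-73.711, 30.224, 82.088, -0, 67.689, -10.227], TCP at [0.279, -0.559, 0.292] pointing down, gripper open.
Joint ranges: [-176.69, 176.69], [-43.24, 126.21], [12.49, 139.97], [-82, 262], [0, 151.66], [-163.58, 163.58]. Speed limits (degrees/s): [159.86, 159.86, 180, 180, 180, 180].

## Interface

Orientations are given as a 3x3 rotation matrix whose columns are the frame's x, y, z axes.
In Python, from rig import bot, vision, nets gives the robot as it stands.
- The arm moves only by the tool play_rows, never from a script. Its argument "series" is a list of rows, each an object of numbers: "tx", "ty", "tz": the shift along the world's x, y, z as a fraction of full scale; "turn": the turn about the world's z as a fraction of full scale. A call has 1 to 10 rows; each row shifts and turns the commanded pose from where the row before left it; what a row does not reach is not made up. Full scale, the value 1, is 0.8 m for a shift and 60 degrees for a turn. A row lasts 1/10 s, in which the tool goes at most 50 mm and 8.59 degrees, less where a joint would pass 70% of its speed; a pose out of reach is approached as far as the arm can. A call with a number of a shift or a turn outside -1 to 1 is refused whole. A call with a gripper value outside its range is refused whole. "gripper" is the opening, from 0 (shut) to 1 (fully open), set as the call begins (left out, the last holds). The fingers move at their own pace and stop on an object; the grip force is fixed at half the most. Time passes only in rows, so rows that do not move let the fingers close. It gives the time, the measured TCP pose, the force and the opening at its end, in the units of the state.
- bot.read_state(): the state, without advancing time (a new reading comes with each control period).
- vision.capture(name): name is "scene" or "top" or "wrist"; returns a dict with "pixels" (400x640x3 uint8, blue, green, red), "fx", "fy", "cx", "cy" (pixels), "D" ([k1, k2, p1, p2, k3] as OpenCV has them; the pictures are not rectified), "extrinsics" (4x4, takes a point from camera to world coordinates). Camera axes: x right, y down, z forward; pixel columns grow to the right and rows downward; lengths in m; the calibration is good to about 2 mm. A picture is of the moment at which its call begins. There is no depth.
- bot.hand_in(): hands the job in, once; it reports no verdict.
Trained networks look in a picture, given as the dict that the camera call returned (one of the last four; its "shot" number tells which), for a name from the list of things; names that differ only in an ending like _2 or _b are one class to them, and where a whole thing is asked for, a point or a joint stands for the part that bears it (a point fixed in the world has none). Each returns a list of dicts, best first, with "confidence" (0 to 1); they miss things now and then, are a little off and sometimes report something else, mostly with a low value. They report only what shows in the picture. A call takes as long as a camera call. They do not tell look-alikes from the thing itself.
- nets.look_for(picture, query): "at" ([column, row] as shares, 0 to 1, of the picture: columns of its width, rows of its height, amid what is visible of it).
- nets.masks_of(picture, query): "region" (400x640 bool, what is visible of it) and "at" ([column, row] as shares, 0 to 1, of the picture: columns of its width, rows of its height, amid what is visible of it).
The state is a dict: "time_s": time; "joint_positions": joint angles; "qvel": joint speeds; "tau": joint torques, N m; "position": TCP position; "tcp_rot": TCP orientation; "force": force on the tool from outside, world axes, zero at the start; "moment": the same for the moment, N m; "opening": opening from 0.0 (shut) to 1.0 (fully open).
Only numpy, scipy, OpenCV 4.12 (cv2) and the standard library are available. Lean on these libraries where they do the work, as an engineer would, in place of code of your own. Each camera call takes 0.05 s, during which the arm holds its last target.

## Working session

There is one attempt and no reset: what is moved stays moved. The work goes in short steps, Python scripts to look and compute and a tool call to move; the robot and the scene stay as the last step left them, time stands still between calls to the robot, and variables do not carry over. Pictures are saved under pics/ and viewed, and the job is handed in when it is done.

Besides the shell and the picture viewer there is one more tool, called after "Emit:" as a command line: name --argument value ..., lists and objects as JSON in quotes. play_rows: Moves the arm, as the interface text tells. Shift numbers are shares of 0.8 m and turn numbers shares of 60 degrees, none past 1 either way. Its arguments: {"type":"object","properties":{"series":{"type":"array"},"gripper":{"type":"number"}},"required":["series"]}

```bash
ls; mkdir -p pics; python3 - <<'E'
from rig import bot,vision,nets
import cv2
s=bot.read_state(); print(s); print(bot.tips_ahead)
for n in ["scene","top","wrist"]:
    p=vision.capture(n); cv2.imwrite(f"pics/{n}0.png",p["pixels"])
    print(n,p["fx"],p["fy"],p["cx"],p["cy"],p["D"],p["extrinsics"].tolist() if hasattr(p["extrinsics"],'tolist') else p["extrinsics"],p.get("shot"))
E
```

```text
pics
{'time_s': 0.0, 'joint_positions': array([-7.37101135e+01,  3.02806653e+01,  8.21563754e+01, -1.45157615e-03,
        6.76888333e+01, -1.02267286e+01]), 'qvel': array([ 0.04966477, -0.04353351, -0.05201445, -0.02243849,  0.02233765,
       -0.05130739]), 'tau': array([-1.69500527e-04, -4.40044606e+01, -1.76592457e+01,  6.33007963e-02,
        5.82660839e-02, -1.54763766e-04]), 'position': array([ 0.27889652, -0.55867098,  0.29125331]), 'tcp_rot': array([[ 4.46465253e-01, -8.94800743e-01, -6.38725296e-04],
       [-8.94798349e-01, -4.46465559e-01,  2.10214312e-03],
       [-2.16616807e-03, -3.67003520e-04, -9.99997587e-01]]), 'force': array([0.41064192, 0.01479192, 1.3108765 ]), 'moment': array([-0.03347791,  0.00342075, -0.07645909]), 'opening': 1.0028738956236412}
0.0697
scene 419.60842971274656 419.60842971274656 323.89091673969904 197.56377485072343 [-0.02917808  0.          0.          0.          0.        ] [[0.05856954424334847, 0.6729526978011512, -0.7373630550883866, 1.179404002951691], [0.9981970237319762, -0.04919135989516107, 0.03439348665502756, 0.04965143619861575]
[... 257 characters left out ...]
5965253470401285, -0.9830446597195612, 0.18151860127565556, 0.31051540498399693], [-0.9996541660212948, -0.024776708759695776, 0.008812664710931749, 0.1041738915406934], [-0.004165809463706205, -0.18168464904853632, -0.9833480229967531, 1.1476086291221483], [0.0, 0.0, 0.0, 1.0]] 2
wrist 296.214005281766 296.214005281766 324.4892786264014 202.45541306391308 [-0.01600856  0.          0.          0.          0.        ] [[0.4463423406678387, -0.8591556417237501, -0.2502600611791727, 0.3468355271817713], [-0.8948621040397552, -0.4287118171874422, -0.1242094704818457, -0.524885188147961], [-0.0005741782775662414, 0.2793881906918925, -0.960178061205948, 0.3826350795579286], [0.0, 0.0, 0.0, 1.0]] 3
```

View pics/scene0.png

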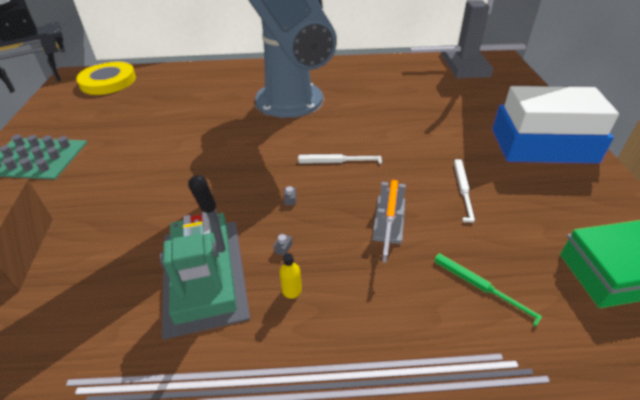

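View pics/top0.png

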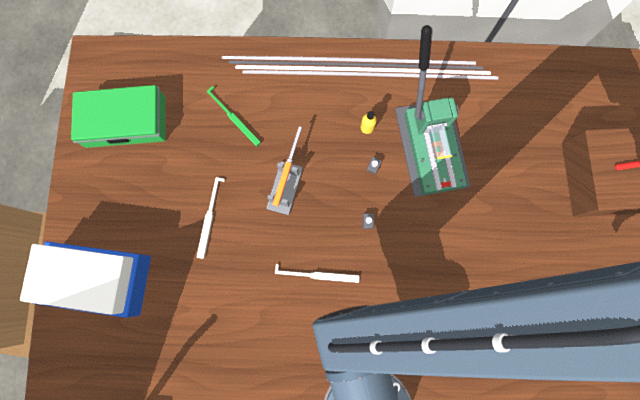

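View pics/wrist0.png

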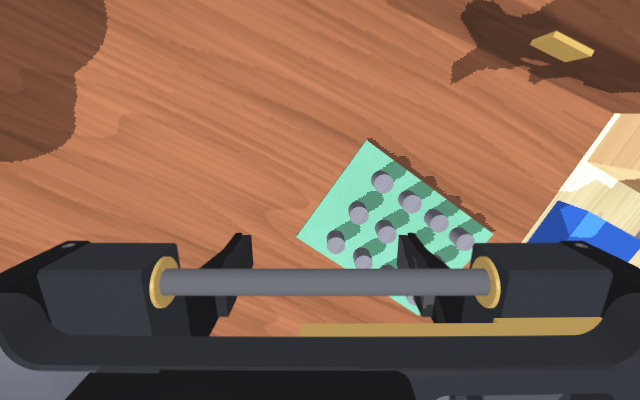

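The top view (rows down) shows the shear at about (435,150) with its mouth and red stop towards the robot. The orange pick is in its rest at (285,185), hook end at (298,130). White and green picks are look-alikes. The dies are at (374,163) and (369,220), the oiler at (368,122).

```bash
cat > h.py <<'E'
import numpy as np, cv2
from rig import bot,vision,nets
def K(p): return np.array([[p["fx"],0,p["cx"]],[0,p["fy"],p["cy"]],[0,0,1.]])
def ray(p,uv):
    n=cv2.undistortPoints(np.array([[uv]],float),K(p),np.array(p["D"],float))[0,0]
    E=np.array(p["extrinsics"]); d=E[:3,:3]@np.array([n[0],n[1],1]); return E[:3,3],d/np.linalg.norm(d)
def onz(p,uv,z):
    o,d=ray(p,uv); return o+d*(z-o[2])/d[2]
def proj(p,X):
    E=np.linalg.inv(np.array(p["extrinsics"])); r,_=cv2.Rodrigues(E[:3,:3])
    return cv2.projectPoints(np.atleast_2d(np.array(X,float)),r,E[:3,3],K(p),np.array(p["D"],float))[0][:,0]
def tri(*obs):
    A=np.zeros((3,3));b=np.zeros(3)
    for p,uv in obs:
        o,d=ray(p,uv);M=np.eye(3)-np.outer(d,d);A+=M;b+=M@o
    x=np.linalg.solve(A,b)
    return x,[np.linalg.norm((np.eye(3)-np.outer(ray(p,uv)[1],ray(p,uv)[1]))@(x-ray(p,uv)[0]))*1000 for p,uv in obs]
def crop(p,name,u0,v0,w,h,s): cv2.imwrite(name,cv2.resize(p["pixels"][v0:v0+h,u0:u0+w],None,fx=s,fy=s,interpolation=cv2.INTER_CUBIC))
def save(name,im): cv2.imwrite(name,im)
E
python3 - <<'E'
from h import *
import pickle
ps={n:vision.capture(n) for n in ("top","scene")}
pickle.dump(ps,open("p0.pkl","wb"))
names=["shear","slot_mouth","stop_face","blank_hole","pick_grip","pick_toe","rest_mid","oiler","die_a"]
for n,p in ps.items():
    for q in names:
        r=nets.look_for(p,q)
        print(n,q,[(np.round(np.array(x["at"])*[640,400],1).tolist(),round(x["confidence"],2)) for x in r[:5]])
crop(ps["top"],"pics/t_shear.png",385,70,110,140,5*0+4)
crop(ps["top"],"pics/t_pick.png",250,110,80,110,5)
print(bot.read_state()["time_s"])
E
```

```text
top shear [([430.0, 138.7], 0.97)]
top slot_mouth [([433.5, 141.4], 0.76)]
top stop_face []
top blank_hole []
top pick_grip [([207.0, 225.9], 0.68), ([285.3, 175.9], 0.67), ([329.7, 272.5], 0.66), ([245.6, 126.0], 0.66)]
top pick_toe [([285.1, 180.8], 0.98), ([328.1, 276.1], 0.95), ([200.6, 228.2], 0.89), ([243.5, 124.6], 0.58)]
top rest_mid [([286.1, 186.2], 0.63)]
top oiler [([370.0, 122.3], 0.53)]
top die_a [([369.8, 221.8], 0.48), ([374.0, 165.5], 0.48)]
scene shear [([199.2, 272.6], 0.78)]
scene slot_mouth [([199.7, 269.7], 0.66)]
scene stop_face [([196.6, 220.2], 0.59)]
scene blank_hole []
scene pick_grip [([475.0, 280.6], 0.97), ([462.2, 184.6], 0.95), ([326.6, 158.2], 0.78), ([388.6, 214.0], 0.73)]
scene pick_toe [([389.1, 207.8], 0.95), ([465.2, 184.3], 0.71), ([331.4, 156.4], 0.64), ([470.1, 279.5], 0.59)]
scene rest_mid [([388.8, 216.1], 0.67), ([201.8, 271.3], 0.55)]
scene oiler [([287.7, 276.4], 0.85)]
scene die_a [([282.2, 245.0], 0.64), ([290.0, 193.0], 0.51)]
1.15
```

View pics/t_shear.png

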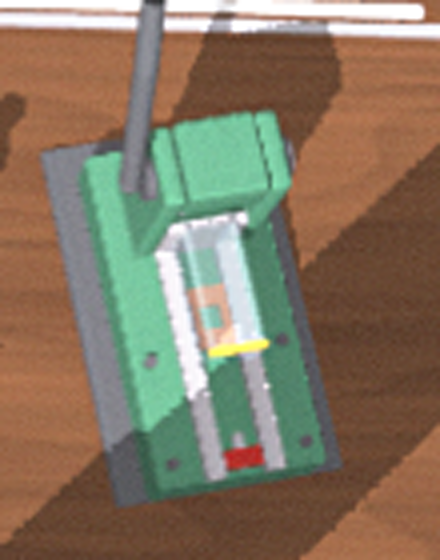

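View pics/t_pick.png

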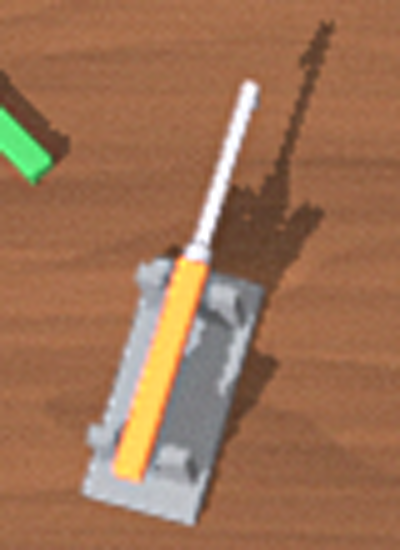

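```bash
python3 - <<'E'
from h import *
import pickle
p=pickle.load(open("p0.pkl","rb"))["top"]
T=lambda a:(250+a[0]/5,110+a[1]/5); S=lambda a:(385+a[0]/4,70+a[1]/4)
for n,uv,z in [("hrear",T((128,478)),.068),("hfront",T((195,260)),.068),("tip",T((251,86)),.063),
 ("front L",S((152,494)),.04),("front R",S((328,464)),.04),("stop",S((243,458)),.05),("guard edge",S((240,349)),.088),("hole",S((213,316)),.046),("walls L front",S((215,475)),.05),("R",S((276,465)),.05)]:
    print(n,np.round(onz(p,uv,z),4))
E
```

```text
hrear [0.4888 0.2338 0.068 ]
hfront [0.5986 0.2057 0.068 ]
tip [0.691  0.1817 0.063 ]
front L [ 0.5334 -0.1297  0.04  ]
front R [ 0.5554 -0.2412  0.04  ]
stop [ 0.5556 -0.1848  0.05  ]
guard edge [ 0.6149 -0.1746  0.088 ]
hole [ 0.6482 -0.169   0.046 ]
walls L front [ 0.5444 -0.1671  0.05  ]
R [ 0.5517 -0.2054  0.05  ]
```

```bash
python3 - <<'E'
from h import *
import pickle
P=pickle.load(open("p0.pkl","rb"));t,s=P["top"],P["scene"]
crop(s,"pics/s_shear.png",150,165,110,170,4)
print(tri((t,(427,31)),(s,(197,182))),tri((t,(420,115)),(s,(218,238))))
E
```

```text
(array([ 0.79902035, -0.08008033,  0.34119356]), [np.float64(0.18950358127043518), np.float64(0.1895035812703345)]) (array([ 0.70196425, -0.10492082,  0.13887734]), [np.float64(0.22395388856843837), np.float64(0.22395388856846646)])
```

View pics/s_shear.png

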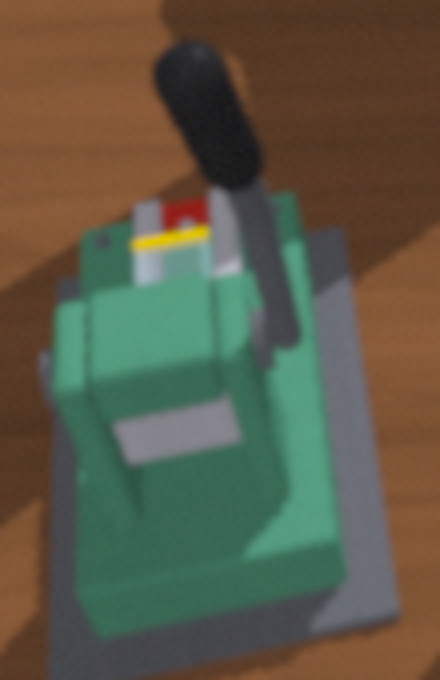

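Emit:
play_rows --series '[{"tx": 0.038, "ty": 0.047, "tz": 0.0025, "turn": -0.0255}, {"tx": 0.038, "ty": 0.047, "tz": 0.0025, "turn": -0.0255}, {"tx": 0.038, "ty": 0.047, "tz": 0.0025, "turn": -0.0255}, {"tx": 0.038, "ty": 0.047, "tz": 0.0025, "turn": -0.0255}, {"tx": 0.038, "ty": 0.047, "tz": 0.0025, "turn": -0.0255}, {"tx": 0.038, "ty": 0.047, "tz": 0.0025, "turn": -0.0255}, {"tx": 0.038, "ty": 0.047, "tz": 0.0025, "turn": -0.0255}, {"tx": 0.038, "ty": 0.047, "tz": 0.0025, "turn": -0.0255}, {"tx": 0.038, "ty": 0.047, "tz": 0.0025, "turn": -0.0255}, {"tx": 0.038, "ty": 0.047, "tz": 0.0025, "turn": -0.0255}]'

```text
time_s: 2.15
position: [0.5841, -0.1815, 0.3126]
tcp_rot: [[0.193, -0.981, 0.0], [-0.981, -0.193, -0.0], [0.0, -0.0, -1.0]]
force: [0.6, -1.7, 0.3]
opening: 1.001
```

Emit:
play_rows --series '[{}, {}, {}]'

```text
invalid input
```

```bash
python3 - <<'E'
from h import *
import pickle
p=vision.capture("wrist"); pickle.dump(p,open("w1.pkl","wb")); save("pics/w1.png",p["pixels"])
print(bot.read_state()["position"],np.array(p["extrinsics"])[:3,3])
E
```

```text
[ 0.58841342 -0.17535292  0.31302167] [ 0.6585627  -0.16680833  0.40378146]
```

View pics/w1.png

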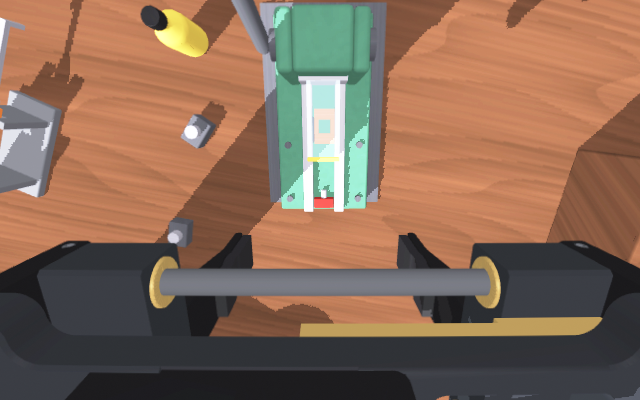

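The wrist picture shows the shear clearly: red stop at (323,203), the pin just above it, the yellow guard edge at (323,159), and the blank with its hole at (324,126).

Emit:
play_rows --series '[{"tx": -0.05, "ty": 0.03}, {"tx": -0.05, "ty": 0.03}, {"tx": 0}, {"tx": 0}, {"tx": 0}]'

```text
invalid input
```

```bash
python3 - <<'E'
from h import *
import pickle
p=vision.capture("wrist"); pickle.dump(p,open("w2.pkl","wb"))
print(bot.read_state()["position"],np.array(p["extrinsics"])[:3,3])
q=pickle.load(open("w1.pkl","rb"))
crop(q,"pics/w1c.png",255,70,135,150,4)
save("pics/w2.png",p["pixels"])
for n,z in (("w1",q),("w2",p)): pass
for nm in ("slot_mouth","stop_face","blank_hole","shear"):
    print(nm,[(np.round(np.array(x["at"])*[640,400],1).tolist(),round(x["confidence"],2)) for x in nets.look_for(p,nm)[:3]])
E
```

```text
[ 0.58622701 -0.17824376  0.31272274] [ 0.66226898 -0.16076527  0.4048229 ]
slot_mouth [([327.6, 104.1], 0.76)]
stop_face [([330.2, 210.8], 0.7)]
blank_hole [([326.2, 99.7], 0.65)]
shear [([323.5, 101.8], 0.73)]
```

View pics/w1c.png

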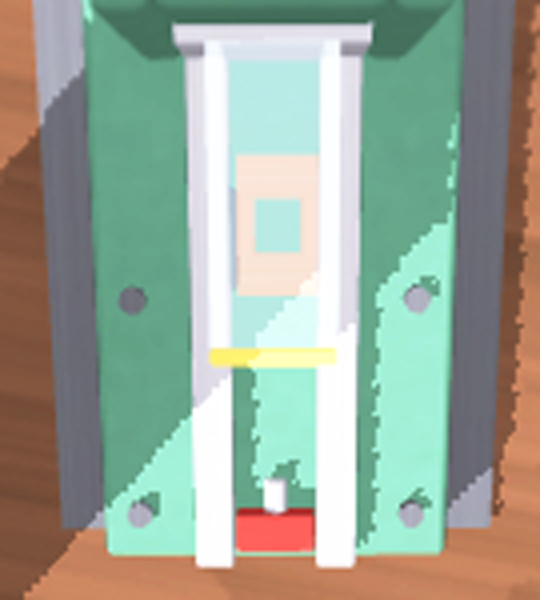

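View pics/w2.png

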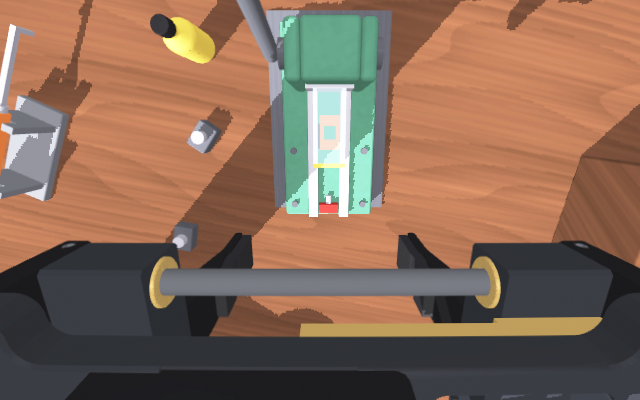

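Emit:
play_rows --series '[{"tx": -0.05, "ty": 0.03, "tz": 0.0, "turn": 0}, {"tx": -0.05, "ty": 0.03, "tz": 0.0, "turn": 0}, {"tx": 0, "ty": 0, "tz": 0, "turn": 0}, {"tx": 0, "ty": 0, "tz": 0, "turn": 0}, {"tx": 0, "ty": 0, "tz": 0, "turn": 0}]'

```text
time_s: 2.95
position: [0.504, -0.1371, 0.313]
tcp_rot: [[0.192, -0.981, 0.003], [-0.981, -0.192, -0.002], [0.002, -0.002, -1.0]]
force: [0.6, 0.3, 0.8]
opening: 1.0
```

```bash
python3 - <<'E'
from h import *
import pickle
p=vision.capture("wrist"); pickle.dump(p,open("w3.pkl","wb"))
print(bot.read_state()["position"],bot.read_state()["time_s"])
q=pickle.load(open("w2.pkl","rb"))
crop(q,"pics/w2c.png",260,75,140,150,4)
crop(p,"pics/w3c.png",300,0,200,150,4)
save("pics/w3.png",p["pixels"])
E
```

```text
[ 0.5042684  -0.13706003  0.31293028] 3.0
```

View pics/w2c.png

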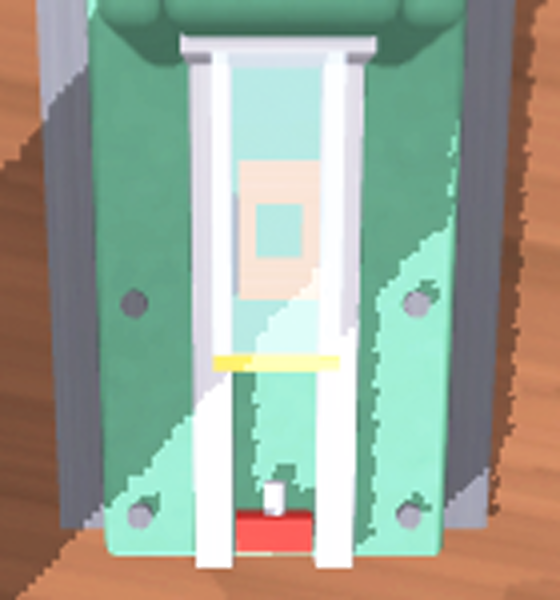

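View pics/w3.png

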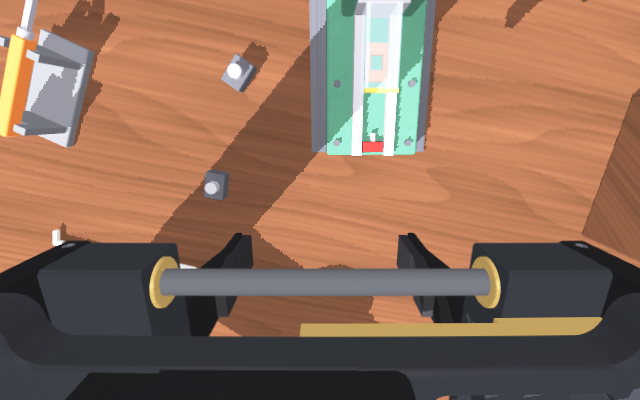

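View w3c.

View pics/w3c.png

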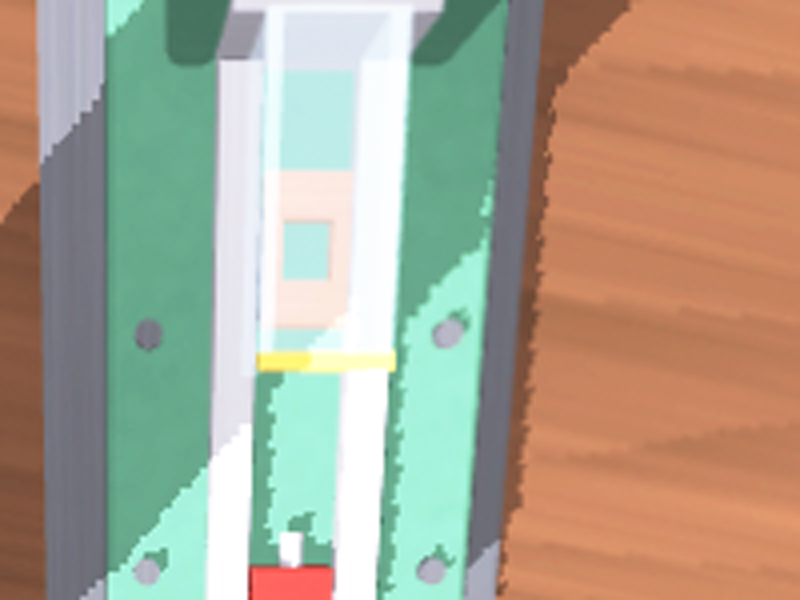

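```bash
python3 - <<'E'
from h import *
import pickle
p=pickle.load(open("w3.pkl","rb"));crop(p,"pics/w3d.png",300,75,140,90,5)
E
```

```text
(no output)
```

View pics/w3d.png

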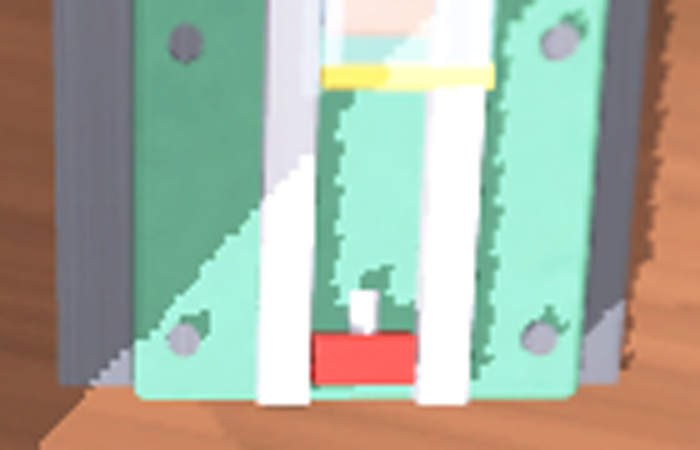

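```bash
cat > fit.py <<'E'
from h import *
import pickle
from scipy.optimize import least_squares
w2=pickle.load(open("w2.pkl","rb"));w3=pickle.load(open("w3.pkl","rb"));t=pickle.load(open("p0.pkl","rb"))["top"]
c=lambda o,s:(lambda a:(o[0]+(a[0]+.5)/s-.5,o[1]+(a[1]+.5)/s-.5))
A,B,C,T=c((260,75),4),c((300,75),5),c((300,0),4),c((385,70),4)
mm=1e-3
pts=[(0,55,40),(0,-55,40),(0,25,50),(0,13,50),(0,-13,50),(0,-25,50)]
o2=[A(x) for x in [(107,553),(442,553),(196,567),(232,567),(316,567),(353,567)]]
o3=[B(x) for x in [(135,398),(578,398),(257,404),(311,404),(416,404),(468,404)]]
ot=[T((152,494)),T((328,464))]
# hole corners  (+x+y, +x-y, -x+y, -x-y)
h2=[A(x) for x in [(256,204),(301,204),(256,258),(301,258)]]
h3=[C(x) for x in [(284,220),(330,220),(284,281),(330,281)]]
# stop slot-side top edge
s2=[A(x) for x in [(236,512),(312,512)]]; s3=[B(x) for x in [(313,333),(415,333)]]
def W(v,P):
    P=np.array(P,float)*mm;a=v[2];R=np.array([[np.cos(a),-np.sin(a)],[np.sin(a),np.cos(a)]])
    return np.c_[P[:,:2]@R.T+v[:2],P[:,2]+v[3]]
def f(v,full=False):
    r=[]
    r.append(proj(w2,W(v,pts))-o2); r.append(proj(w3,W(v,pts))-o3); 
    hx,hy=v[4]/mm,v[5]/mm
    H=[(hx+a*8,hy+b*7,40) for a in(1,-1) for b in(1,-1)]
    r.append(proj(w2,W(v,H))-h2); r.append(proj(w3,W(v,H))-h3)
    S=[(v[6]/mm,12,50),(v[6]/mm,-12,50)]
    r.append(proj(w2,W(v,S))-s2); r.append(proj(w3,W(v,S))-s3)
    r.append(.5*(proj(t,W(v,pts[:2]))-ot))
    return r if full else np.concatenate(r).ravel()
s=least_squares(f,[.544,-.1855,.195,0,.1,-.001,.016],x_scale=[.01,.01,.01,.01,.01,.01,.01])
if __name__=="__main__":
    v=s.x;print(np.round(v*[1e3,1e3,180/np.pi,1e3,1e3,1e3,1e3],2),"cost",s.cost)
    for r in f(v,True): print(np.round(r,1).tolist())
    cov=np.linalg.inv(s.jac.T@s.jac)*2*s.cost/(len(s.fun)-7);print(np.sqrt(np.diag(cov))*1e3)
E
python3 fit.py
```

```text
[ 546.38 -188.19   11.35   -1.74  103.61   -1.78   17.09] cost 5.308124985578148
[[-0.7, 0.8], [0.2, 0.9], [-0.3, -0.3], [0.2, -0.2], [-0.3, -0.2], [-0.1, -0.2]]
[[-0.4, 0.2], [0.3, -0.1], [0.4, -0.1], [-0.4, -0.1], [0.2, -0.2], [-0.2, -0.2]]
[[0.4, -0.6], [0.8, -0.5], [0.4, -0.5], [0.6, -0.4]]
[[-0.7, 0.4], [0.2, 0.4], [-1.2, 0.4], [-0.4, 0.4]]
[[-0.1, 0.5], [0.1, 0.6]]
[[0.4, -0.4], [0.3, -0.5]]
[[1.0, -0.2], [0.3, -0.1]]
[0.22963311 0.18618211 4.58036328 0.80223207 0.3439854  0.52208919
 0.34776282]
```

Emit:
play_rows --series '[{"tx": 0, "ty": 0.056, "tz": 0, "turn": -0.053}, {"tx": 0, "ty": 0.056, "tz": 0, "turn": -0.053}, {"tx": 0, "ty": 0.056, "tz": 0, "turn": -0.053}, {"tx": 0, "ty": 0.056, "tz": 0, "turn": -0.053}, {"tx": 0, "ty": 0.056, "tz": 0, "turn": -0.053}, {"tx": 0, "ty": 0.056, "tz": 0, "turn": -0.053}, {"tx": 0, "ty": 0.056, "tz": 0, "turn": -0.053}, {"tx": 0, "ty": 0.056, "tz": 0, "turn": -0.053}, {"tx": 0, "ty": 0, "tz": 0, "turn": 0}, {"tx": 0, "ty": 0, "tz": 0, "turn": 0}]'

```text
time_s: 4.0
position: [0.5041, 0.2239, 0.3121]
tcp_rot: [[-0.243, -0.97, 0.001], [-0.97, 0.243, -0.0], [0.0, -0.001, -1.0]]
force: [0.3, -0.4, 1.1]
opening: 1.001
```

```bash
python3 - <<'E'
from h import *
import pickle
bot.read_state()
p=vision.capture("wrist"); pickle.dump(p,open("w4.pkl","wb"))
print(bot.read_state()["position"],bot.read_state()["time_s"])
save("pics/w4.png",p["pixels"])
E
```

```text
[0.50396622 0.22292662 0.31207944] 4.05
```

View pics/w4.png

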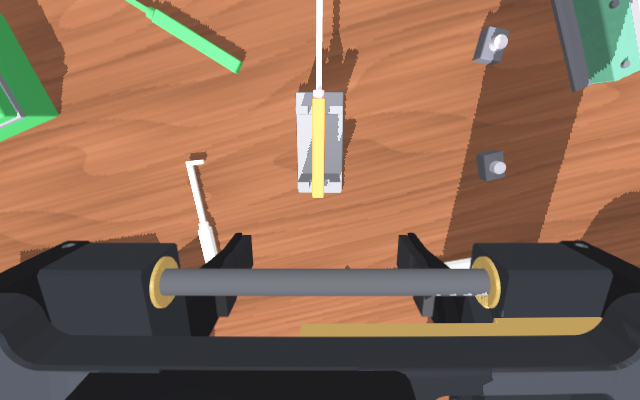

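Emit:
play_rows --series '[{"tx": 0, "ty": 0.0, "tz": -0.05, "turn": 0}, {"tx": 0, "ty": 0.0, "tz": -0.05, "turn": 0}, {"tx": 0, "ty": 0, "tz": 0, "turn": 0}, {"tx": 0, "ty": 0, "tz": 0, "turn": 0}, {"tx": 0, "ty": 0, "tz": 0, "turn": 0}]'

```text
time_s: 4.55
position: [0.5048, 0.2226, 0.2341]
tcp_rot: [[-0.247, -0.969, 0.004], [-0.969, 0.247, 0.001], [-0.002, -0.003, -1.0]]
force: [0.4, 0.8, 0.4]
opening: 0.999
```

```bash
python3 - <<'E'
from h import *
import pickle
bot.read_state()
p=vision.capture("wrist"); pickle.dump(p,open("w5.pkl","wb"))
print(bot.read_state()["position"],bot.read_state()["time_s"])
save("pics/w5.png",p["pixels"])
E
```

```text
[0.50470627 0.22287592 0.23440743] 4.6
```

View pics/w5.png

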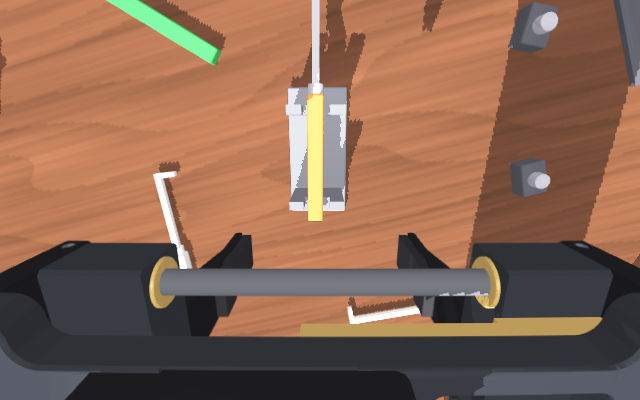

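The orange pick is dead ahead. In w5 its handle runs from (316,221) to (316,95); the look-alike white picks lie to the left and below.

```bash
python3 - <<'E'
from h import *
import pickle
p=pickle.load(open("w4.pkl","rb"));q=pickle.load(open("w5.pkl","rb"))
a=cv2.resize(p["pixels"][80:210,280:360],None,fx=4,fy=4,interpolation=cv2.INTER_CUBIC)
b=cv2.resize(q["pixels"][80:230,275:360],None,fx=4,fy=4,interpolation=cv2.INTER_CUBIC)
im=np.zeros((600,700,3),np.uint8);im[:a.shape[0],:a.shape[1]]=a;im[:b.shape[0],340:340+b.shape[1]]=b
save("pics/w45.png",im)
E
```

```text
(no output)
```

View pics/w45.png

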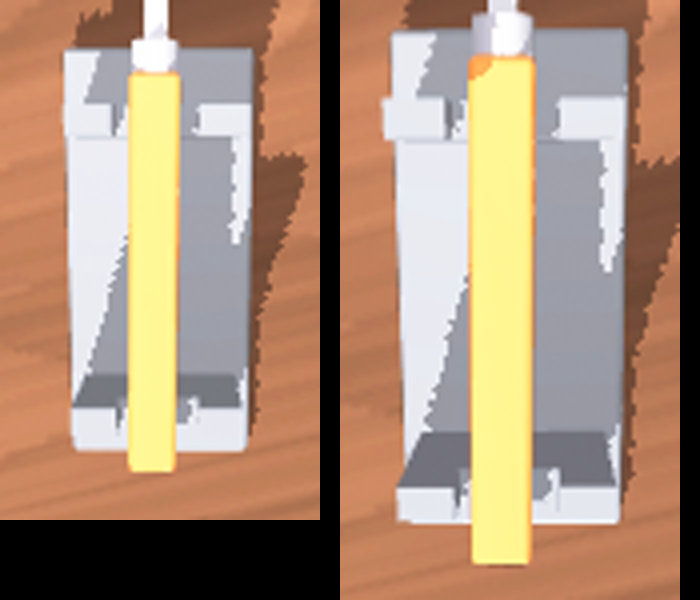

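```bash
python3 - <<'E'
from h import *
import pickle
p=pickle.load(open("w4.pkl","rb"));q=pickle.load(open("w5.pkl","rb"));t=pickle.load(open("p0.pkl","rb"))["top"]
a=lambda x,y:(280+(x+.5)/4-.5,80+(y+.5)/4-.5); b=lambda x,y:(275+(x-340+.5)/4-.5,80+(y+.5)/4-.5); T=lambda x,y:(250+(x+.5)/5-.5,110+(y+.5)/5-.5)
for n,A,B,C in [("rear",a(152,471),b(501,564),T(128,480)),("front",a(155,73),b(503,57),T(193,260))]:
    print(n,tri((p,A),(q,B)),tri((p,A),(q,B),(t,C)))
    print(onz(p,A,.068),onz(q,B,.068),onz(t,C,.068))
E
```

```text
rear (array([0.49050664, 0.23500592, 0.06424907]), [np.float64(0.12665111404062462), np.float64(0.1266511140406599)]) (array([0.48982047, 0.23531393, 0.06196798]), [np.float64(0.22779141224935265), np.float64(0.08554026056548639), np.float64(0.14273442335100162)])
[0.49141985 0.23456199 0.068     ] [0.49181206 0.23466871 0.068     ] [0.48880528 0.23472663 0.068     ]
front (array([0.59846249, 0.20620801, 0.06359367]), [np.float64(0.03289797691721565), np.float64(0.03289797691721162)]) (array([0.59742919, 0.2063759 , 0.07684244]), [np.float64(0.27339361221785957), np.float64(0.33162199267841547), np.float64(0.5530035158633204)])
[0.59817986 0.20622537 0.068     ] [0.59813054 0.20613336 0.068     ] [0.59957598 0.20773122 0.068     ]
```

Emit:
play_rows --series '[{"tx": 0.025, "ty": -0.0015, "tz": -0.02, "turn": -0.01}, {"tx": 0.025, "ty": -0.0015, "tz": -0.02, "turn": 0}, {"tx": 0, "ty": 0, "tz": -0.0285, "turn": 0}, {"tx": 0, "ty": 0, "tz": -0.0285, "turn": 0}, {"tx": 0, "ty": 0, "tz": -0.0285, "turn": 0}, {"tx": 0, "ty": 0, "tz": 0, "turn": 0}, {"tx": 0, "ty": 0, "tz": 0, "turn": 0}]'

```text
time_s: 5.3
position: [0.544, 0.2209, 0.1332]
tcp_rot: [[-0.256, -0.967, 0.002], [-0.967, 0.256, 0.0], [-0.001, -0.002, -1.0]]
force: [0.0, -0.6, 0.0]
opening: 1.002
```

```bash
python3 - <<'E'
from h import *
p=vision.capture("wrist")
s=bot.read_state();print(s["position"],s["tcp_rot"],s["force"],s["moment"])
save("pics/w6.png",p["pixels"])
E
```

```text
[0.54431955 0.22103427 0.13370382] [[-2.55768336e-01 -9.66731909e-01  3.46039117e-03]
 [-9.66736889e-01  2.55772047e-01  6.68856856e-04]
 [-1.53167660e-03 -3.17421539e-03 -9.99993789e-01]] [0.11041096 0.46846187 0.00655171] [0.08316817 0.03765696 0.02286795]
```

View pics/w6.png

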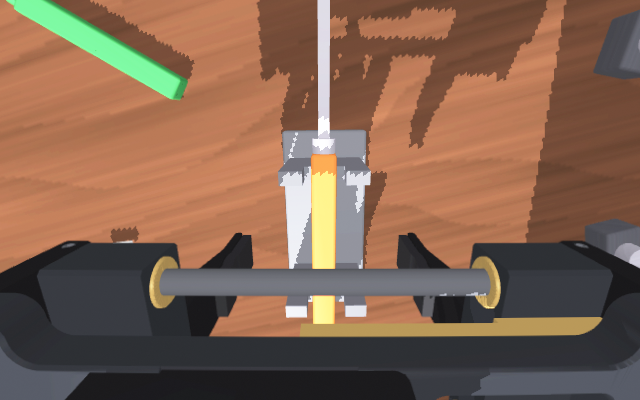

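The handle at column 323 lies midway between the fingers (251 and 400). I'll go down and close.

Emit:
play_rows --series '[{"tx": 0.0005, "ty": -0.0007, "tz": -0.014, "turn": 0}, {"tx": 0, "ty": 0, "tz": -0.014, "turn": 0}, {"tx": 0, "ty": 0, "tz": 0, "turn": 0}, {"tx": 0, "ty": 0, "tz": 0, "turn": 0}]'

```text
time_s: 5.75
position: [0.5432, 0.2202, 0.109]
tcp_rot: [[-0.256, -0.967, -0.001], [-0.967, 0.256, -0.0], [0.0, 0.001, -1.0]]
force: [-0.1, 0.4, 0.4]
opening: 1.006
```

Emit:
play_rows --series '[{"tx": 0, "ty": 0, "tz": 0, "turn": 0}, {"tx": 0, "ty": 0, "tz": 0, "turn": 0}, {"tx": 0, "ty": 0, "tz": 0, "turn": 0}, {"tx": 0, "ty": 0, "tz": 0, "turn": 0}, {"tx": 0, "ty": 0, "tz": 0, "turn": 0}, {"tx": 0, "ty": 0, "tz": 0, "turn": 0}, {"tx": 0, "ty": 0, "tz": 0, "turn": 0}, {"tx": 0, "ty": 0, "tz": 0, "turn": 0}]' --gripper 0

```text
time_s: 6.55
position: [0.5435, 0.2202, 0.1095]
tcp_rot: [[-0.256, -0.967, 0.0], [-0.967, 0.256, 0.0], [-0.0, -0.0, -1.0]]
force: [-0.4, 0.1, -0.2]
opening: 0.36
```

Emit:
play_rows --series '[{"tx": 0, "ty": 0, "tz": 0, "turn": 0}, {"tx": 0, "ty": 0, "tz": 0, "turn": 0}, {"tx": 0, "ty": 0, "tz": 0, "turn": 0}, {"tx": 0, "ty": 0, "tz": 0, "turn": 0}, {"tx": 0, "ty": 0, "tz": 0, "turn": 0}, {"tx": 0, "ty": 0, "tz": 0, "turn": 0}]'

```text
time_s: 7.15
position: [0.5435, 0.2202, 0.1095]
tcp_rot: [[-0.256, -0.967, 0.0], [-0.967, 0.256, 0.0], [-0.0, -0.0, -1.0]]
force: [-0.0, 0.5, 0.6]
opening: 0.159
```

Emit:
play_rows --series '[{"tx": 0, "ty": 0, "tz": 0.02, "turn": 0}, {"tx": 0, "ty": 0, "tz": 0.03, "turn": 0}, {"tx": 0, "ty": 0, "tz": 0.04, "turn": 0}, {"tx": 0, "ty": 0, "tz": 0, "turn": 0}, {"tx": 0, "ty": 0, "tz": 0, "turn": 0}, {"tx": 0, "ty": 0, "tz": 0, "turn": 0}]'

```text
time_s: 7.75
position: [0.5424, 0.22, 0.1803]
tcp_rot: [[-0.256, -0.967, -0.003], [-0.967, 0.256, -0.001], [0.001, 0.003, -1.0]]
force: [-0.2, 0.5, -1.1]
opening: 0.157
```

```bash
python3 - <<'E'
from h import *
import pickle
p=vision.capture("wrist");t=vision.capture("top");s=vision.capture("scene")
pickle.dump((p,t,s),open("g7.pkl","wb"))
r=bot.read_state();print(r["position"],r["force"],r["moment"],r["opening"],r["joint_positions"],r["time_s"])
save("pics/w7.png",p["pixels"])
a=cv2.resize(t["pixels"][100:220,250:340],None,fx=4,fy=4,interpolation=cv2.INTER_CUBIC)
b=cv2.resize(s["pixels"][150:290,350:440],None,fx=4,fy=4,interpolation=cv2.INTER_CUBIC)
im=np.zeros((600,740,3),np.uint8);im[:480,:360]=a;im[:560,370:730]=b;save("pics/ts7.png",im)
E
```

```text
[0.5426437  0.22003918 0.1800512 ] [ 0.49720254 -0.47669717 -1.60962714] [ 0.07540434  0.00630835 -0.01242044] 0.15614813560056712 [1.11448643e+01 3.57553702e+01 9.33393206e+01 5.74802434e-04
 5.10730301e+01 1.15972004e+02] 7.9
```

View pics/w7.png

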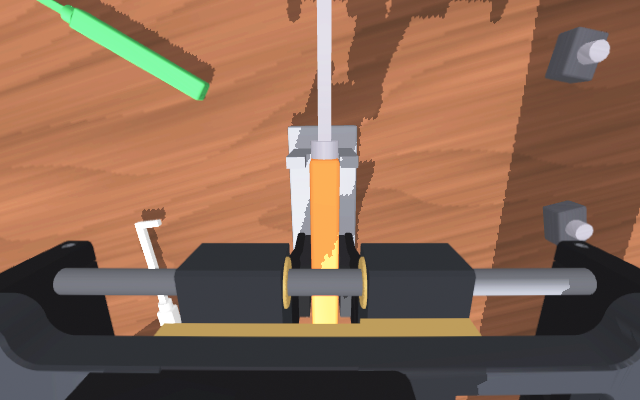

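View pics/ts7.png

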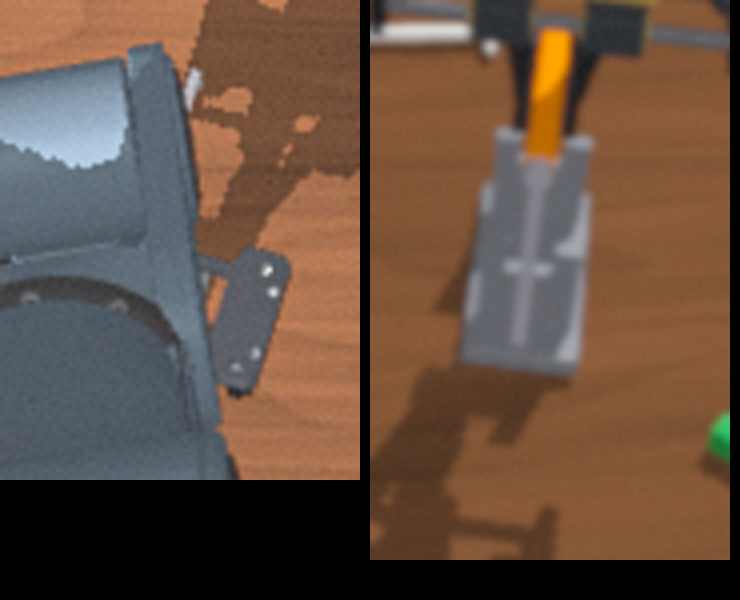

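```bash
cat >> h.py <<'E'
def pickpts(tcp,R,local,off=0.0,tilt=0.0,drop=0.0):
    """local pts (mm) in pick frame -> world; tilt deg nose-up; off mm of handle centre ahead of grasp point"""
    tcp=np.array(tcp);hx=-R[:,1].copy();hz=-R[:,2];hy=np.cross(hz,hx)
    g=tcp+R[:,2]*0.051; a=np.radians(tilt)
    L=np.atleast_2d(np.array(local,float))/1e3
    x=L[:,0]*np.cos(a)-L[:,2]*np.sin(a)+off/1e3; z=L[:,0]*np.sin(a)+L[:,2]*np.cos(a)+drop/1e3
    return g+np.outer(x,hx)+np.outer(L[:,1],hy)+np.outer(z,hz)
E
python3 - <<'E'
from h import *
import pickle
p,t,s=pickle.load(open("g7.pkl","rb"));r=bot.read_state()
for tl in (-3,0,3):
    P=pickpts(r["position"],r["tcp_rot"],[(152.5,0,3),(56,0,0),(150,0,-19)],tilt=tl)
    print(tl,P.round(4).tolist(),proj(s,P).round(1).tolist(),proj(t,P).round(1).tolist(),proj(p,P).round(1).tolist())
crop(s,"pics/s7.png",365,180,45,65,9)
E
```

```text
-3 [[0.6899, 0.181, 0.1237], [0.5965, 0.2057, 0.126], [0.6863, 0.1819, 0.1018]] [[387.3, 230.1], [392.0, 192.5], [386.3, 237.0]] [[299.0, 119.1], [286.9, 156.4], [299.1, 123.7]] [[323.0, -76.0], [323.2, 158.7], [323.1, -39.1]]
0 [[0.6899, 0.181, 0.1316], [0.5966, 0.2057, 0.1289], [0.6874, 0.1816, 0.1097]] [[387.7, 226.9], [392.1, 191.4], [386.7, 234.5]] [[298.8, 117.9], [286.8, 156.0], [299.1, 122.1]] [[322.9, -88.9], [323.2, 159.4], [323.1, -50.7]]
3 [[0.6896, 0.1811, 0.1396], [0.5966, 0.2057, 0.1318], [0.6882, 0.1814, 0.1175]] [[388.1, 223.5], [392.3, 190.2], [387.0, 231.8]] [[298.6, 116.9], [286.7, 155.7], [299.0, 120.7]] [[322.8, -102.3], [323.2, 160.4], [323.0, -62.7]]
```

View pics/s7.png

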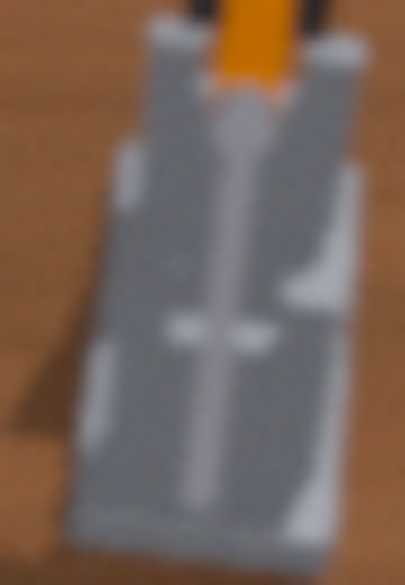

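Emit:
play_rows --series '[{"tx": 0, "ty": 0, "tz": 0.02, "turn": 0}, {"tx": 0, "ty": 0, "tz": 0.03, "turn": 0}, {"tx": -0.004, "ty": -0.02, "tz": 0, "turn": 0.016}, {"tx": -0.008, "ty": -0.04, "tz": 0, "turn": 0.033}, {"tx": -0.01, "ty": -0.05, "tz": 0, "turn": 0.041}, {"tx": -0.01, "ty": -0.05, "tz": 0, "turn": 0.041}, {"tx": -0.01, "ty": -0.05, "tz": 0, "turn": 0.041}, {"tx": -0.01, "ty": -0.05, "tz": 0, "turn": 0.041}, {"tx": -0.01, "ty": -0.05, "tz": 0, "turn": 0.041}, {"tx": -0.01, "ty": -0.05, "tz": 0, "turn": 0.041}]'

```text
time_s: 8.9
position: [0.4851, -0.0692, 0.2208]
tcp_rot: [[0.052, -0.999, -0.001], [-0.999, -0.052, 0.0], [-0.001, 0.001, -1.0]]
force: [0.4, -0.7, -1.0]
opening: 0.156
```

Emit:
play_rows --series '[{"tx": -0.01, "ty": -0.05, "tz": 0, "turn": 0.041}, {"tx": -0.01, "ty": -0.05, "tz": 0, "turn": 0.041}, {"tx": -0.008, "ty": -0.04, "tz": 0, "turn": 0.033}, {"tx": -0.004, "ty": -0.02, "tz": 0, "turn": 0.016}, {"tx": -0.002, "ty": -0.014, "tz": 0, "turn": 0.01}, {"tx": 0, "ty": 0, "tz": 0, "turn": 0}, {"tx": 0, "ty": 0, "tz": 0, "turn": 0}, {"tx": 0, "ty": 0, "tz": 0, "turn": 0}]'

```text
time_s: 9.7
position: [0.4584, -0.206, 0.2211]
tcp_rot: [[0.197, -0.98, -0.001], [-0.98, -0.197, 0.001], [-0.001, 0.001, -1.0]]
force: [-0.5, -0.0, -0.8]
opening: 0.154
```

```bash
python3 - <<'E'
from h import *
import pickle
t=vision.capture("top");s=vision.capture("scene");w=vision.capture("wrist")
pickle.dump((w,t,s),open("g8.pkl","wb"))
r=bot.read_state();print(r["position"],r["force"],r["moment"],r["opening"],r["time_s"])
R=r["tcp_rot"];print(np.degrees(np.arctan2(-R[1,1],-R[0,1])))
P=pickpts(r["position"],R,[(152.5,0,3),(56,0,0),(150,0,-19)]);print(P.round(4).tolist(),proj(s,P).round(1).tolist(),proj(t,P).round(1).tolist())
save("pics/w8.png",w["pixels"])
a=cv2.resize(t["pixels"][100:230,390:500],None,fx=3,fy=3,interpolation=cv2.INTER_CUBIC)
b=cv2.resize(s["pixels"][140:300,150:260],None,fx=3.7,fy=3.7,interpolation=cv2.INTER_CUBIC)
im=np.zeros((600,750,3),np.uint8);im[:a.shape[0],:a.shape[1]]=a;im[:b.shape[0],340:340+b.shape[1]]=b;save("pics/ts8.png",im)
E
```

```text
[ 0.45872804 -0.20614585  0.22138048] [ 0.97098864  0.86793105 -1.00107299] [ 0.04697782 -0.02803113 -0.01326491] 0.15864421727616815 9.85
11.40409242025871
[[0.6082, -0.176, 0.1733], [0.5136, -0.1951, 0.1704], [0.6057, -0.1765, 0.1514]] [[180.9, 187.4], [180.9, 157.0], [183.9, 195.7]] [[455.3, 149.9], [464.7, 191.7], [452.9, 153.7]]
```

View pics/w8.png

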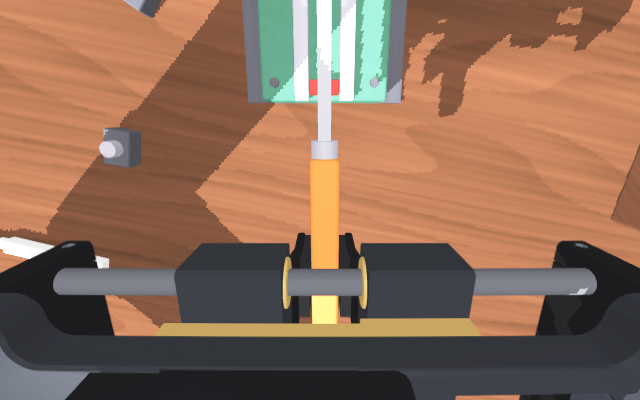

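View pics/ts8.png

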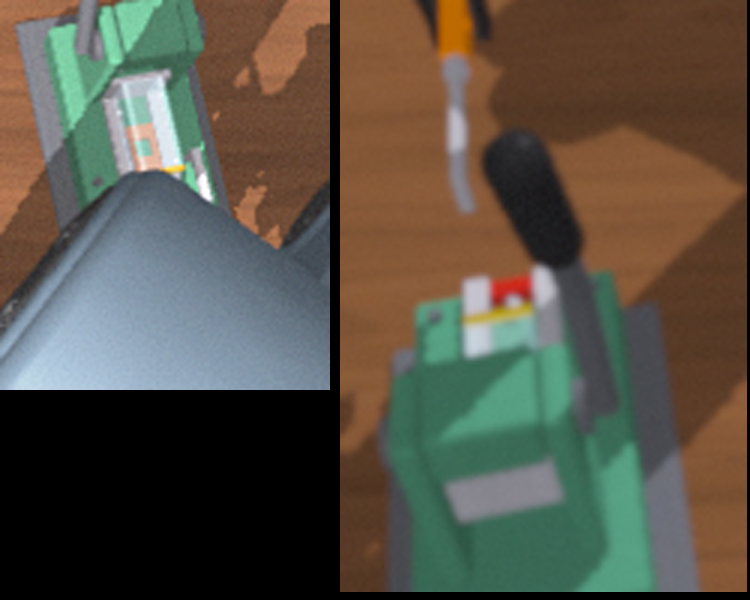

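Emit:
play_rows --series '[{"tx": 0, "ty": -0.0014, "tz": -0.03, "turn": 0}, {"tx": 0, "ty": 0, "tz": -0.04, "turn": 0}, {"tx": 0, "ty": 0, "tz": -0.03, "turn": 0}, {"tx": 0, "ty": 0, "tz": -0.018, "turn": 0}, {"tx": 0, "ty": 0, "tz": 0, "turn": 0}, {"tx": 0, "ty": 0, "tz": 0, "turn": 0}, {"tx": 0, "ty": 0, "tz": 0, "turn": 0}]'

```text
time_s: 10.55
position: [0.4593, -0.2083, 0.128]
tcp_rot: [[0.197, -0.98, 0.002], [-0.98, -0.197, -0.001], [0.002, -0.001, -1.0]]
force: [-0.1, 0.6, -1.1]
opening: 0.154
```

```bash
cat > look.py <<'E'
import sys
from h import *
import pickle
n=sys.argv[1]
O=np.array([.5464,-.1882]);a=np.radians(11.35);u=np.array([np.cos(a),np.sin(a)]);nn=np.array([-u[1],u[0]])
w=vision.capture("wrist");t=vision.capture("top");s=vision.capture("scene");r=bot.read_state()
pickle.dump((w,t,s),open(f"g{n}.pkl","wb"))
R=r["tcp_rot"]
P=pickpts(r["position"],R,[(150,0,-19)])[0];d=P[:2]-O
print("tcp",r["position"].round(4),"toe shear mm",round(d@u*1e3,2),round(d@nn*1e3,2),round(P[2]*1e3,2),"F along u,n,z",np.round([r["force"][:2]@u,r["force"][:2]@nn,r["force"][2]],2),"M",r["moment"].round(3),r["opening"].round(3),r["time_s"],"head",np.degrees(np.arctan2(-R[1,1],-R[0,1])).round(2))
print("pred toe px scene",proj(s,pickpts(r["position"],R,[(152.5,0,0),(150,0,-19)])).round(1).tolist())
A=cv2.resize(t["pixels"][90:200,400:480],None,fx=4,fy=4,interpolation=cv2.INTER_CUBIC)
B=cv2.resize(s["pixels"][170:270,165:245],None,fx=5.5,fy=5.5,interpolation=cv2.INTER_CUBIC)
im=np.zeros((560,780,3),np.uint8);im[:A.shape[0],:A.shape[1]]=A;im[:B.shape[0],330:330+B.shape[1]]=B;save(f"pics/ts{n}.png",im)
crop(w,f"pics/w{n}.png",230,0,180,150,4)
E
python3 look.py 9
```

```text
Traceback (most recent call last):
  File "look.py", line 10, in <module>
    print("tcp",r["position"].round(4),"toe shear mm",round(d@u*1e3,2),round(d@nn*1e3,2),round(P[2]*1e3,2),"F along u,n,z",np.round([r["force"][:2]@u,r["force"][:2]@nn,r["force"][2]],2),"M",r["moment"].round(3),r["opening"].round(3),r["time_s"],"head",np.degrees(np.arctan2(-R[1,1],-R[0,1])).round(2))
                                                                                                                                                                                                                   ^^^^^^^^^^^^^^^^^^
AttributeError: 'float' object has no attribute 'round'
```

```bash
sed -i 's/r\["opening"\].round(3)/round(r["opening"],3)/' look.py; python3 look.py 9
```

```text
tcp [ 0.4589 -0.2082  0.1276] toe shear mm 60.28 -2.49 57.71 F along u,n,z [-0.75 -0.18 -0.72] M [0.042 0.072 0.075] 0.152 10.85 head 11.34
pred toe px scene [[191.9, 225.5], [194.1, 231.4]]
```

View pics/ts9.png

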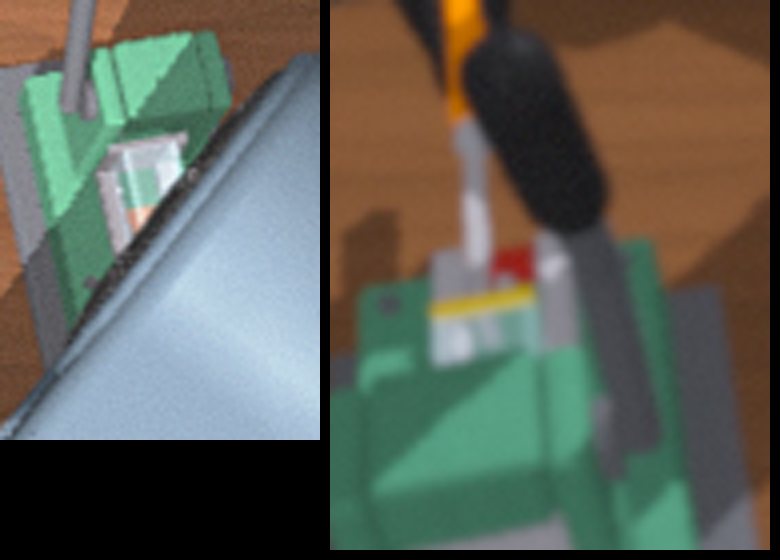

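View pics/w9.png

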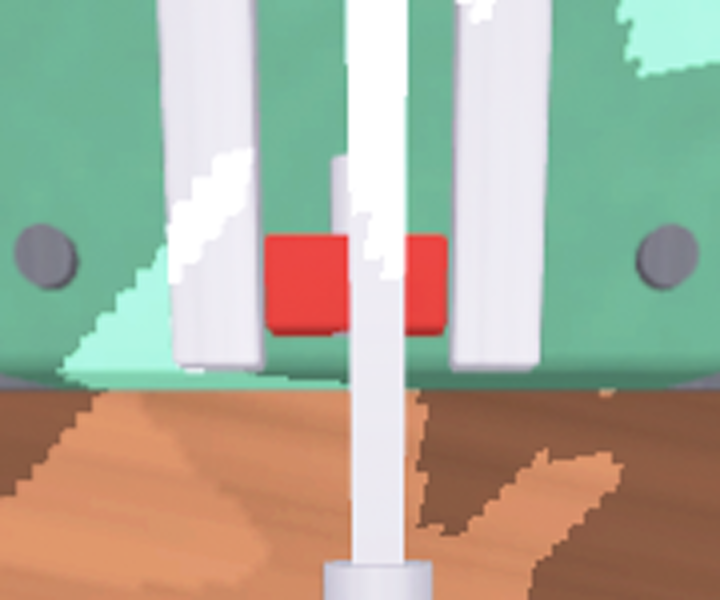

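```bash
cat > lat.py <<'E'
from h import *
O=np.array([.5464,-.1882]);a=np.radians(11.35);u=np.array([np.cos(a),np.sin(a)]);nn=np.array([-u[1],u[0]])
def sh(X): d=np.array(X)[:2]-O; return np.round([d@u*1e3,d@nn*1e3],2)
E
python3 - <<'E'
from lat import *
import pickle
w,t,s=pickle.load(open("g9.pkl","rb"))
c=lambda x,y:(230+(x+.5)/4-.5,(y+.5)/4-.5)
for n,xy,z in [("wallLin",(263,365),.05),("wallRin",(452,365),.05),("wallLout",(172,365),.05),("wallRout",(540,365),.05),("shank low",(378,540),.0797),("shank mid",(377.5,300),.0797),("shank top",(377,30),.0797),("pin tip L",(333,156),.0485),("stop edgeL",(265,237),.05),("stop edgeR",(447,237),.05)]:
    print(n,sh(onz(w,c(*xy),z)))
E
```

```text
wallLin [-0.29 12.67]
wallRin [ -0.29 -12.74]
wallLout [-0.27 24.9 ]
wallRout [ -0.28 -24.58]
shank low [-21.64  -2.72]
shank mid [ 4.05 -2.68]
shank top [30.14 -2.65]
pin tip L [25.46  3.04]
stop edgeL [15.52 11.99]
stop edgeR [ 15.52 -11.83]
```

Emit:
play_rows --series '[{"tx": 0, "ty": 0.0015, "tz": -0.004, "turn": 0}, {"tx": 0, "ty": 0, "tz": 0, "turn": 0}, {"tx": 0.009, "ty": 0.0018, "tz": 0, "turn": 0}, {"tx": 0.012, "ty": 0.0024, "tz": 0, "turn": 0}, {"tx": 0.012, "ty": 0.0024, "tz": 0, "turn": 0}, {"tx": 0.012, "ty": 0.0024, "tz": 0, "turn": 0}, {"tx": 0.008, "ty": 0.0016, "tz": 0, "turn": 0}, {"tx": 0, "ty": 0, "tz": 0, "turn": 0}, {"tx": 0, "ty": 0, "tz": 0, "turn": 0}, {"tx": 0, "ty": 0, "tz": 0, "turn": 0}]'

```text
time_s: 11.85
position: [0.5006, -0.1982, 0.1237]
tcp_rot: [[0.196, -0.981, -0.001], [-0.981, -0.196, 0.0], [-0.001, 0.001, -1.0]]
force: [-1.0, -0.4, 0.2]
opening: 0.153
```

```bash
python3 look.py 10
```

```text
tcp [ 0.5007 -0.1985  0.1238] toe shear mm 103.14 -1.14 53.79 F along u,n,z [-0.44  0.45 -1.02] M [ 0.069 -0.019 -0.012] 0.16 12.0 head 11.31
pred toe px scene [[193.8, 243.0], [196.0, 248.7]]
```

View pics/ts10.png

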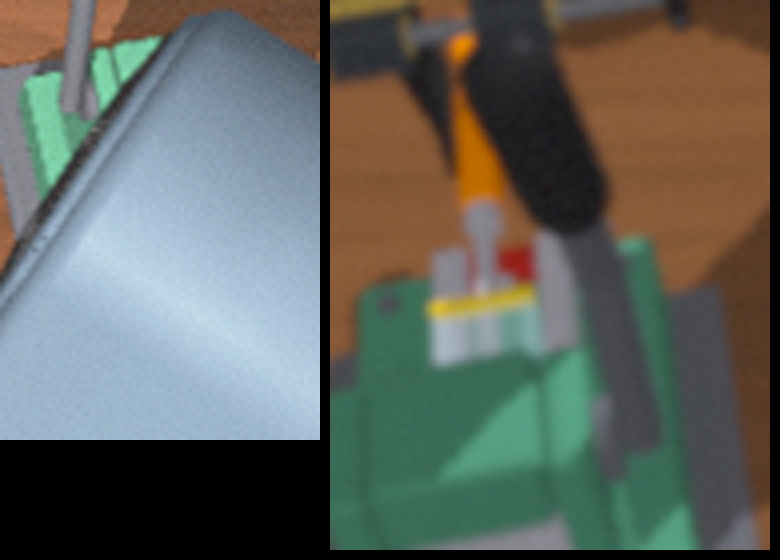

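View pics/w10.png

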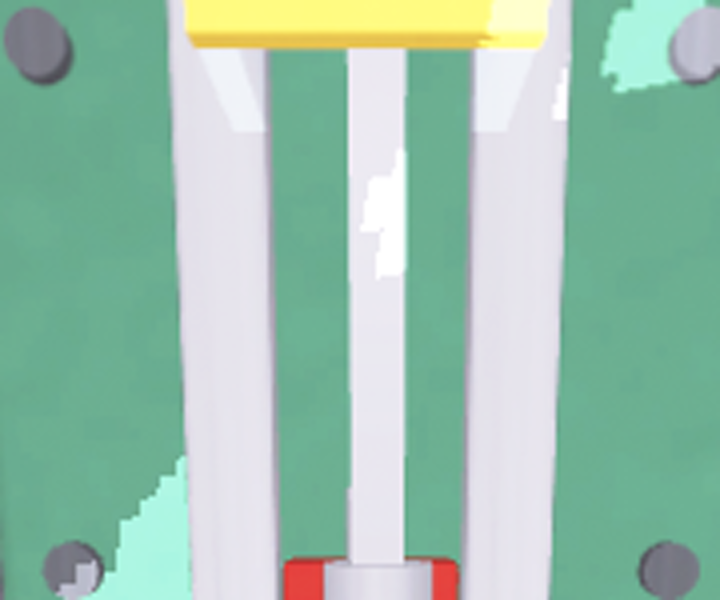

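Emit:
play_rows --series '[{"tx": 0, "ty": 0, "tz": -0.004, "turn": 0}, {"tx": 0, "ty": 0, "tz": -0.004, "turn": 0}, {"tx": 0, "ty": 0, "tz": -0.003, "turn": 0}, {"tx": 0, "ty": 0, "tz": 0, "turn": 0}, {"tx": 0, "ty": 0, "tz": 0, "turn": 0}]'

```text
time_s: 12.5
position: [0.501, -0.1984, 0.1149]
tcp_rot: [[0.197, -0.98, -0.0], [-0.98, -0.197, 0.0], [-0.0, 0.0, -1.0]]
force: [0.4, -0.2, -0.4]
opening: 0.155
```

```bash
cat > st.py <<'E'
from lat import *
L=[]
for i in range(4):
    r=bot.read_state(); L.append(np.r_[r["force"][:2]@u,r["force"][:2]@nn,r["force"][2],r["moment"]]); 
    if i<3: vision.capture("wrist")
R=r["tcp_rot"];P=pickpts(r["position"],R,[(150,0,-19)])[0]
print("toe",sh(P),round(P[2]*1e3,2),"Fu,n,z,M mean",np.mean(L,0).round(2),"last F",L[-1][:3].round(2),r["time_s"])
E
python3 st.py
```

```text
toe [103.59  -1.19] 45.13 Fu,n,z,M mean [-0.   -0.06 -1.09  0.    0.03  0.01] last F [ 0.22  0.34 -0.79] 12.65
```

Emit:
play_rows --series '[{"tx": 0, "ty": 0, "tz": -0.002, "turn": 0}, {"tx": 0, "ty": 0, "tz": -0.002, "turn": 0}, {"tx": 0, "ty": 0, "tz": 0, "turn": 0}, {"tx": 0, "ty": 0, "tz": 0, "turn": 0}]'

```text
time_s: 13.05
position: [0.501, -0.1984, 0.1118]
tcp_rot: [[0.197, -0.98, -0.0], [-0.98, -0.197, 0.0], [-0.0, 0.0, -1.0]]
force: [1.2, 0.1, -1.1]
opening: 0.157
```

```bash
python3 st.py; python3 look.py 11
```

```text
toe [103.56  -1.13] 41.87 Fu,n,z,M mean [ 0.44  0.26 -0.88  0.01  0.06 -0.01] last F [ 0.    0.41 -0.55] 13.2
tcp [ 0.5011 -0.1984  0.1119] toe shear mm 103.57 -1.15 41.92 F along u,n,z [-0.08 -0.22 -0.39] M [0.004 0.034 0.059] 0.156 13.35 head 11.34
pred toe px scene [[195.2, 247.4], [197.4, 252.9]]
```

View pics/ts11.png

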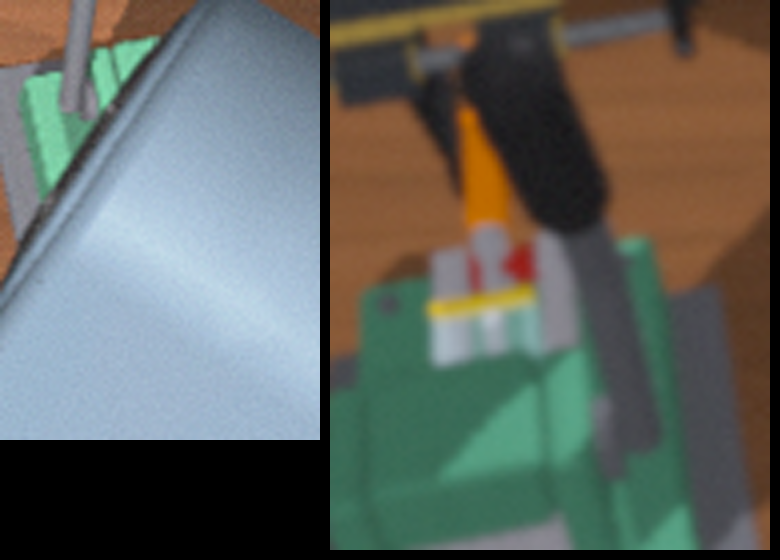

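Emit:
play_rows --series '[{"tx": -0.0025, "ty": -0.0005, "tz": 0, "turn": 0}, {"tx": -0.0025, "ty": -0.0005, "tz": 0, "turn": 0}, {"tx": -0.0025, "ty": -0.0005, "tz": 0, "turn": 0}, {"tx": -0.0025, "ty": -0.0005, "tz": 0, "turn": 0}]'

```text
time_s: 13.75
position: [0.4941, -0.2004, 0.1121]
tcp_rot: [[0.196, -0.981, 0.004], [-0.981, -0.196, -0.001], [0.002, -0.003, -1.0]]
force: [6.1, 2.6, -1.7]
opening: 0.155
```

```bash
python3 st.py; python3 look.py 12
```

```text
toe [96.64 -1.84] 42.54 Fu,n,z,M mean [ 5.4   0.85 -1.76  0.33 -0.67  0.12] last F [ 5.14  0.85 -1.35] 13.9
tcp [ 0.4942 -0.2003  0.1121] toe shear mm 96.61 -1.76 42.44 F along u,n,z [ 5.42  0.04 -2.16] M [ 0.269 -0.687  0.072] 0.158 14.05 head 11.33
pred toe px scene [[194.7, 244.5], [196.9, 250.1]]
```

View pics/w12.png

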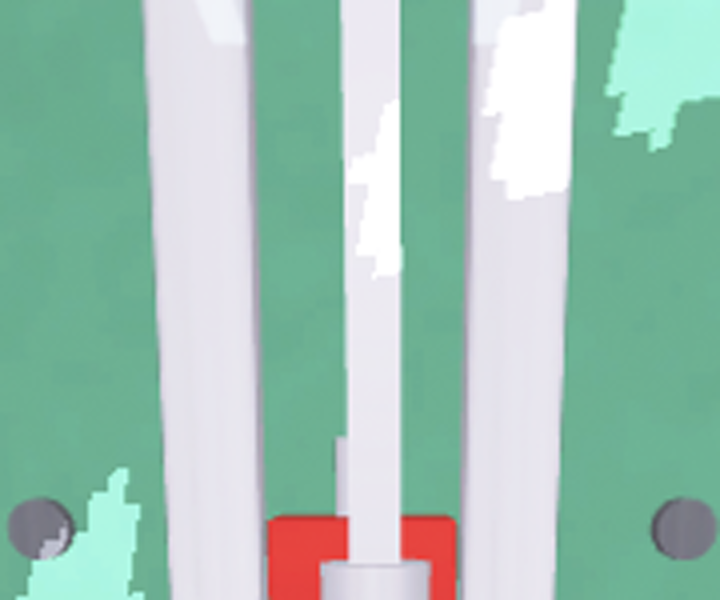

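Emit:
play_rows --series '[{"tx": -0.0025, "ty": -0.0005, "tz": 0, "turn": 0}, {"tx": -0.0025, "ty": -0.0005, "tz": 0, "turn": 0}, {"tx": -0.0025, "ty": -0.0005, "tz": 0, "turn": 0}]'

```text
time_s: 14.35
position: [0.4893, -0.2017, 0.1123]
tcp_rot: [[0.196, -0.981, 0.005], [-0.981, -0.196, -0.002], [0.003, -0.005, -1.0]]
force: [7.6, 3.1, -2.5]
opening: 0.157
```

```bash
python3 st.py; python3 look.py 13
```

```text
toe [91.37 -2.21] 42.95 Fu,n,z,M mean [ 7.51  0.97 -1.84  0.45 -1.11  0.17] last F [ 7.05  0.65 -1.05] 14.5
tcp [ 0.489  -0.2017  0.1123] toe shear mm 91.37 -2.18 42.9 F along u,n,z [ 7.39  1.99 -1.  ] M [ 0.42  -0.996  0.154] 0.156 14.65 head 11.33
pred toe px scene [[194.4, 242.3], [196.5, 248.0]]
```

View pics/w13.png

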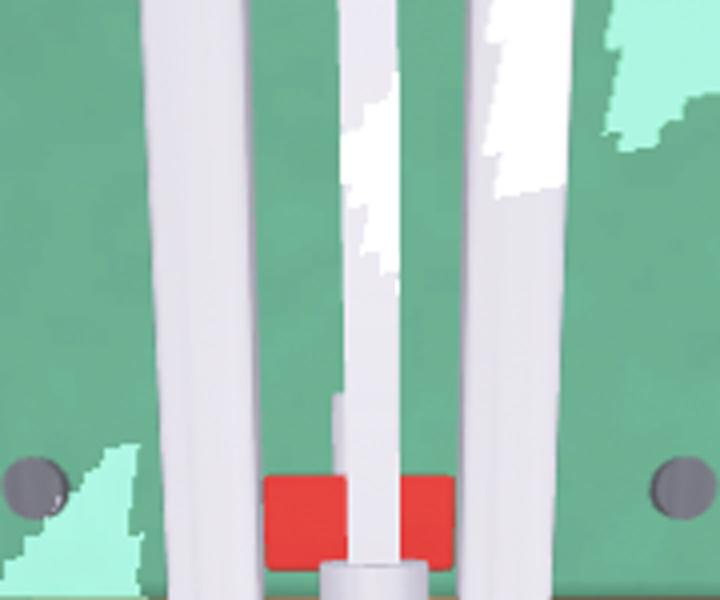

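View pics/ts13.png

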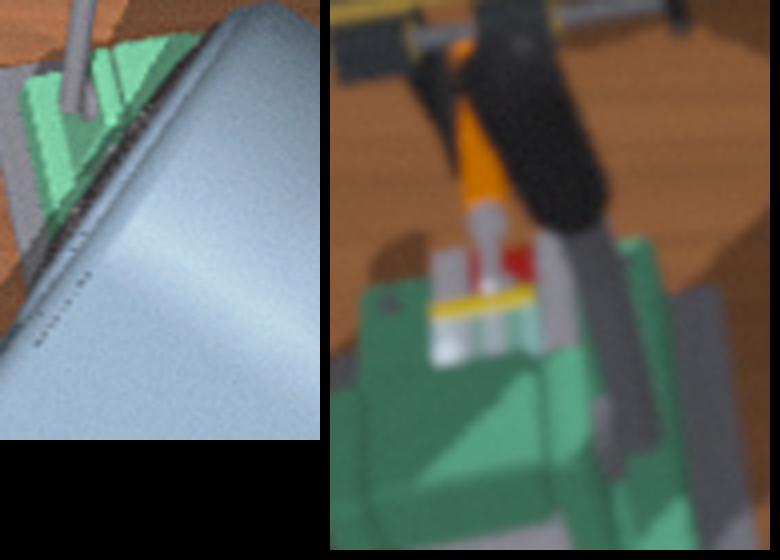

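Emit:
play_rows --series '[{"tx": -0.0025, "ty": -0.0005, "tz": -0.0005, "turn": 0}, {"tx": -0.0025, "ty": -0.0005, "tz": -0.0005, "turn": 0}, {"tx": -0.0025, "ty": -0.0005, "tz": 0, "turn": 0}, {"tx": -0.0025, "ty": -0.0005, "tz": 0, "turn": 0}, {"tx": -0.0025, "ty": -0.0004, "tz": 0, "turn": 0}, {"tx": -0.0025, "ty": -0.0004, "tz": 0, "turn": 0}]'

```text
time_s: 15.25
position: [0.4775, -0.2041, 0.1116]
tcp_rot: [[0.196, -0.981, 0.006], [-0.981, -0.196, -0.003], [0.004, -0.005, -1.0]]
force: [7.8, 3.6, -1.6]
opening: 0.154
```

```bash
python3 st.py; python3 look.py 14
```

```text
toe [79.27 -2.22] 42.26 Fu,n,z,M mean [ 7.61  1.5  -1.38  0.47 -1.16  0.15] last F [ 7.19  1.9  -0.57] 15.4
tcp [ 0.4771 -0.204   0.1116] toe shear mm 79.29 -2.18 42.26 F along u,n,z [ 7.32  1.45 -1.19] M [ 0.366 -1.09   0.132] 0.16 15.55 head 11.33
pred toe px scene [[194.2, 238.0], [196.3, 243.7]]
```

View pics/w14.png

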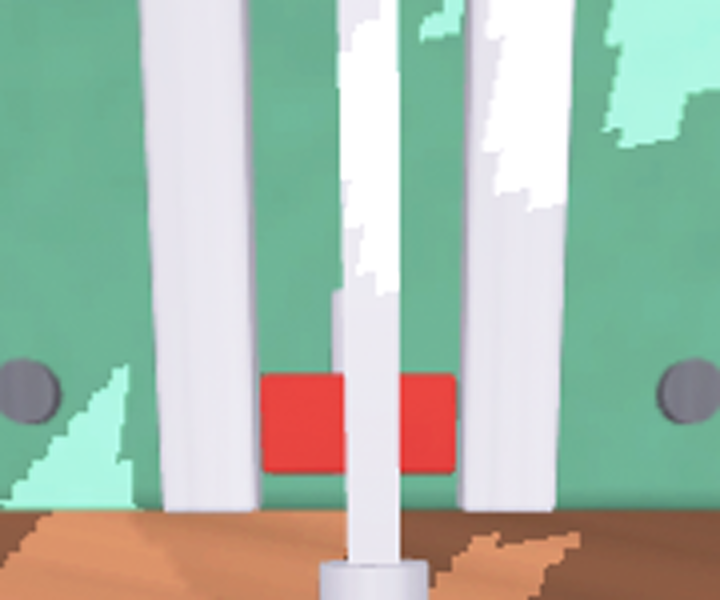

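View pics/ts14.png

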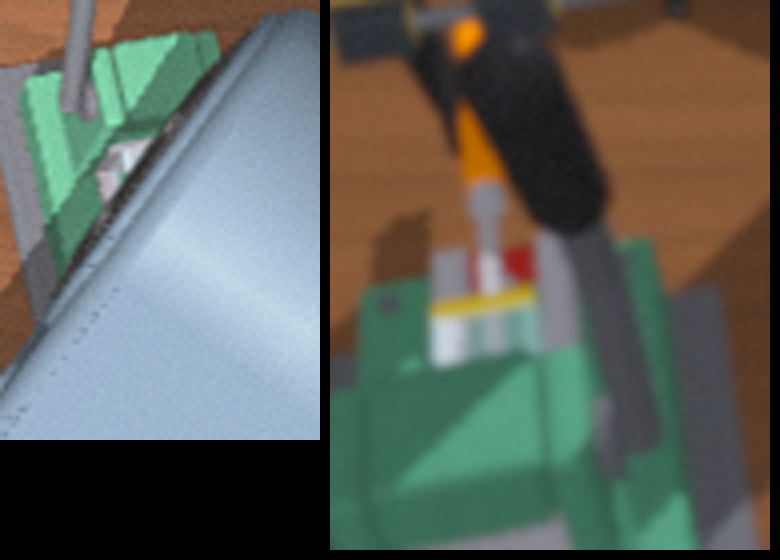

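Emit:
play_rows --series '[{"tx": -0.0025, "ty": -0.0005, "tz": 0, "turn": 0}, {"tx": -0.0025, "ty": -0.0004, "tz": 0, "turn": 0}, {"tx": -0.0025, "ty": -0.0005, "tz": 0, "turn": 0}, {"tx": -0.0025, "ty": -0.0004, "tz": 0, "turn": 0}, {"tx": -0.0025, "ty": -0.0005, "tz": 0, "turn": 0}, {"tx": -0.0025, "ty": -0.0005, "tz": 0, "turn": 0}, {"tx": -0.0025, "ty": -0.0005, "tz": 0, "turn": 0}]'

```text
time_s: 16.25
position: [0.4634, -0.2069, 0.1116]
tcp_rot: [[0.196, -0.981, 0.006], [-0.981, -0.196, -0.003], [0.004, -0.005, -1.0]]
force: [8.3, 2.2, -1.9]
opening: 0.157
```

```bash
python3 st.py; python3 look.py 15
```

```text
toe [64.98 -2.16] 42.26 Fu,n,z,M mean [ 7.35  0.67 -1.17  0.48 -1.17  0.15] last F [ 6.45  0.81 -0.61] 16.4
tcp [ 0.4631 -0.2068  0.1116] toe shear mm 64.98 -2.13 42.25 F along u,n,z [ 6.92  0.68 -0.42] M [ 0.475 -1.095  0.118] 0.16 16.55 head 11.32
pred toe px scene [[194.0, 232.7], [196.1, 238.4]]
```

View pics/w15.png

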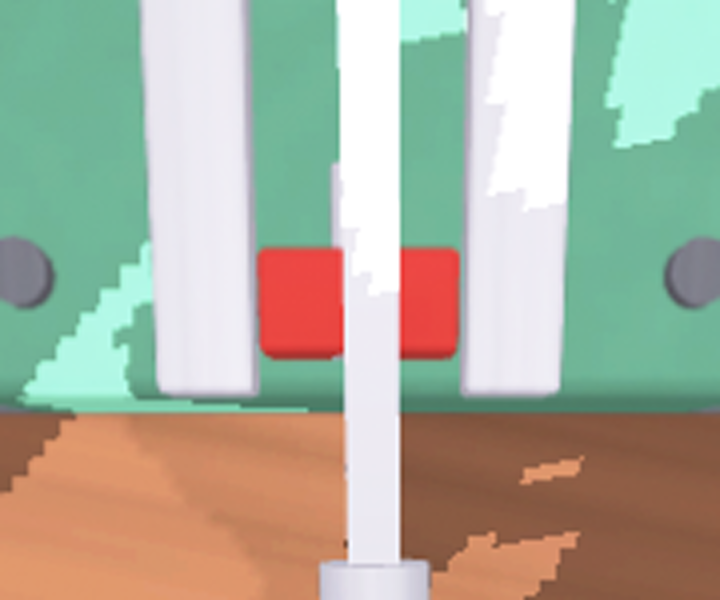

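Emit:
play_rows --series '[{"tx": -0.0025, "ty": -0.0005, "tz": 0, "turn": 0}, {"tx": -0.0025, "ty": -0.0005, "tz": 0, "turn": 0}, {"tx": -0.0025, "ty": -0.0005, "tz": 0, "turn": 0}, {"tx": -0.0025, "ty": -0.0005, "tz": 0, "turn": 0}]'

```text
time_s: 16.95
position: [0.4546, -0.2083, 0.1115]
tcp_rot: [[0.197, -0.98, 0.003], [-0.98, -0.197, -0.002], [0.003, -0.003, -1.0]]
force: [-0.4, 0.9, -1.0]
opening: 0.154
```

```bash
python3 st.py; python3 look.py 16
```

```text
toe [53.74 -0.16] 40.69 Fu,n,z,M mean [ 0.32  0.31 -1.15  0.04  0.01 -0.02] last F [ 0.09 -0.36 -1.33] 17.1
tcp [ 0.4524 -0.2075  0.1109] toe shear mm 53.93 -0.35 40.7 F along u,n,z [-0.55  0.16 -0.9 ] M [ 0.038 -0.018  0.02 ] 0.154 17.25 head 11.34
pred toe px scene [[194.9, 229.1], [197.0, 234.7]]
```

View pics/w16.png

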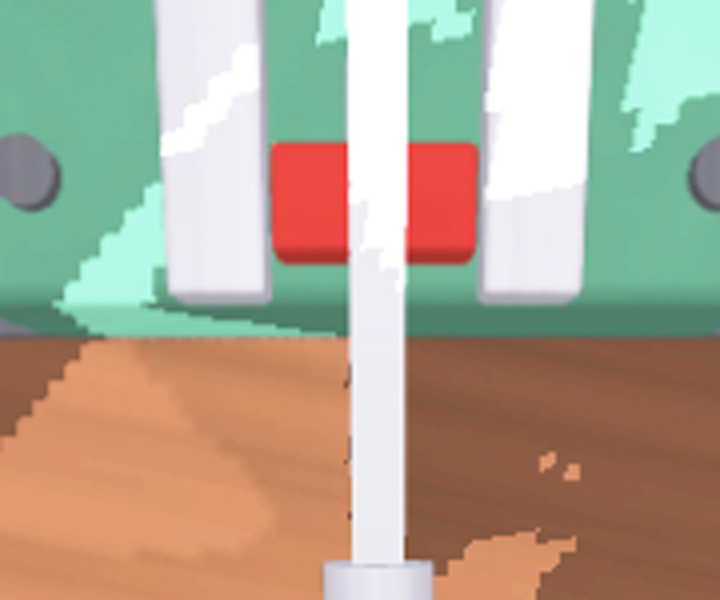

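Emit:
play_rows --series '[{"tx": -0.0025, "ty": -0.0005, "tz": 0.001, "turn": 0}, {"tx": -0.0025, "ty": -0.0005, "tz": 0, "turn": 0}, {"tx": -0.0025, "ty": -0.0005, "tz": 0, "turn": 0}, {"tx": -0.0025, "ty": -0.0005, "tz": 0, "turn": 0}, {"tx": 0, "ty": 0, "tz": 0, "turn": 0}, {"tx": 0, "ty": 0, "tz": 0, "turn": 0}]'

```text
time_s: 17.85
position: [0.445, -0.2093, 0.1118]
tcp_rot: [[0.196, -0.981, -0.0], [-0.981, -0.196, 0.0], [-0.0, 0.0, -1.0]]
force: [-0.2, -0.3, -1.0]
opening: 0.156
```

```bash
python3 st.py; python3 look.py 17
```

```text
toe [46.56 -0.8 ] 41.87 Fu,n,z,M mean [-0.07 -0.18 -0.78  0.01  0.06  0.02] last F [-0.57 -0.27 -0.62] 18.0
tcp [ 0.4451 -0.2093  0.1119] toe shear mm 46.56 -0.79 41.86 F along u,n,z [-0.27 -0.01 -1.29] M [-0.003  0.032  0.036] 0.158 18.15 head 11.34
pred toe px scene [[194.4, 226.1], [196.5, 231.8]]
```

View pics/w17.png

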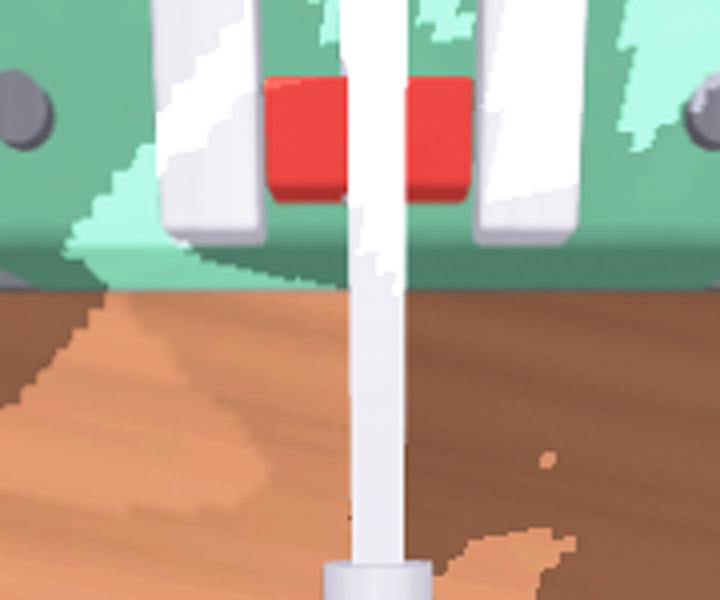

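View pics/ts17.png

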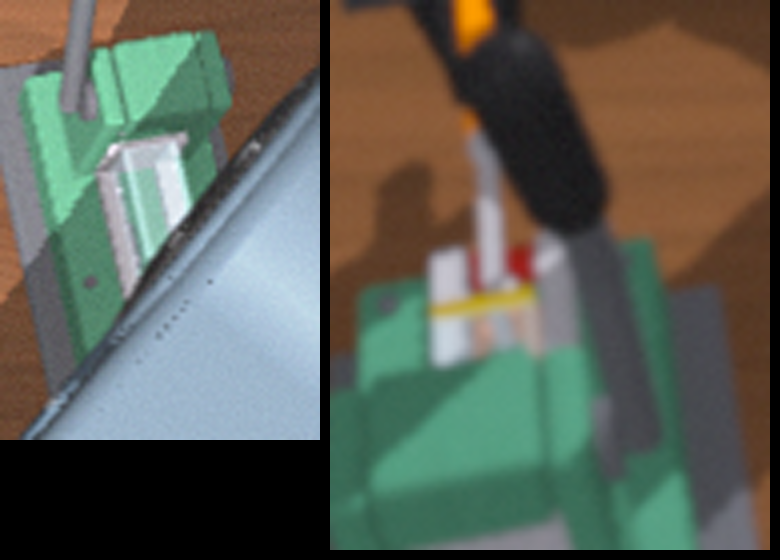

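Emit:
play_rows --series '[{"tx": -0.00125, "ty": -0.00025, "tz": 0, "turn": 0}, {"tx": -0.00125, "ty": -0.00025, "tz": 0, "turn": 0}, {"tx": -0.00125, "ty": -0.00025, "tz": 0, "turn": 0}, {"tx": -0.00125, "ty": -0.00025, "tz": 0, "turn": 0}, {"tx": 0, "ty": 0, "tz": 0, "turn": 0}]'

```text
time_s: 18.65
position: [0.4409, -0.2101, 0.1118]
tcp_rot: [[0.196, -0.981, -0.0], [-0.981, -0.196, 0.0], [-0.0, 0.0, -1.0]]
force: [0.3, 0.7, -1.3]
opening: 0.157
```

```bash
python3 st.py
```

```text
toe [42.36 -0.8 ] 41.83 Fu,n,z,M mean [ 0.17  0.51 -0.99  0.04  0.04  0.  ] last F [ 0.96 -0.08 -0.76] 18.8
```

Emit:
play_rows --series '[{"tx": -0.00125, "ty": -0.00025, "tz": 0, "turn": 0}, {"tx": 0, "ty": 0, "tz": 0, "turn": 0}]'

```text
time_s: 19.0
position: [0.44, -0.2103, 0.1119]
tcp_rot: [[0.197, -0.98, -0.0], [-0.98, -0.197, 0.0], [-0.0, 0.0, -1.0]]
force: [0.4, 0.4, -1.3]
opening: 0.159
```

```bash
python3 st.py
```

```text
toe [41.36 -0.77] 41.85 Fu,n,z,M mean [ 0.09  0.04 -1.74 -0.02  0.04 -0.02] last F [ 0.78 -0.17 -1.92] 19.15
```

Emit:
play_rows --series '[{"tx": -0.00125, "ty": -0.00025, "tz": 0, "turn": 0}, {"tx": 0, "ty": 0, "tz": 0, "turn": 0}]'

```text
time_s: 19.35
position: [0.439, -0.2105, 0.1118]
tcp_rot: [[0.197, -0.98, -0.0], [-0.98, -0.197, 0.0], [-0.0, 0.0, -1.0]]
force: [0.7, 0.1, -0.8]
opening: 0.156
```

```bash
python3 st.py
```

```text
toe [40.33 -0.77] 41.85 Fu,n,z,M mean [ 0.36 -0.46 -0.91  0.    0.04 -0.02] last F [ 0.28 -0.7  -1.06] 19.5
```

Emit:
play_rows --series '[{"tx": -0.00125, "ty": -0.00025, "tz": 0, "turn": 0}, {"tx": 0, "ty": 0, "tz": 0, "turn": 0}]'

```text
time_s: 19.7
position: [0.4384, -0.2109, 0.1119]
tcp_rot: [[0.196, -0.981, 0.001], [-0.981, -0.196, -0.0], [0.001, -0.001, -1.0]]
force: [1.4, -0.2, -1.1]
opening: 0.161
```

```bash
python3 st.py
```

```text
toe [39.63 -1.03] 41.98 Fu,n,z,M mean [ 1.43 -0.6  -1.34  0.08 -0.16  0.01] last F [ 1.63 -0.92 -1.65] 19.85
```

Emit:
play_rows --series '[{"tx": -0.00125, "ty": -0.00025, "tz": 0, "turn": 0}, {"tx": 0, "ty": 0, "tz": 0, "turn": 0}]'

```text
time_s: 20.05
position: [0.438, -0.2113, 0.112]
tcp_rot: [[0.196, -0.981, 0.002], [-0.981, -0.196, -0.001], [0.002, -0.002, -1.0]]
force: [5.2, 2.2, -1.0]
opening: 0.157
```

```bash
python3 st.py; python3 look.py 18
```

```text
toe [39.27 -1.46] 42.31 Fu,n,z,M mean [ 5.48  0.09 -1.26  0.23 -0.77  0.04] last F [ 5.95  0.1  -1.95] 20.2
tcp [ 0.438  -0.2112  0.112 ] toe shear mm 39.27 -1.42 42.31 F along u,n,z [ 4.77  0.92 -1.26] M [ 0.288 -0.769  0.058] 0.16 20.35 head 11.32
pred toe px scene [[193.9, 223.4], [196.0, 229.1]]
```

View pics/w18.png

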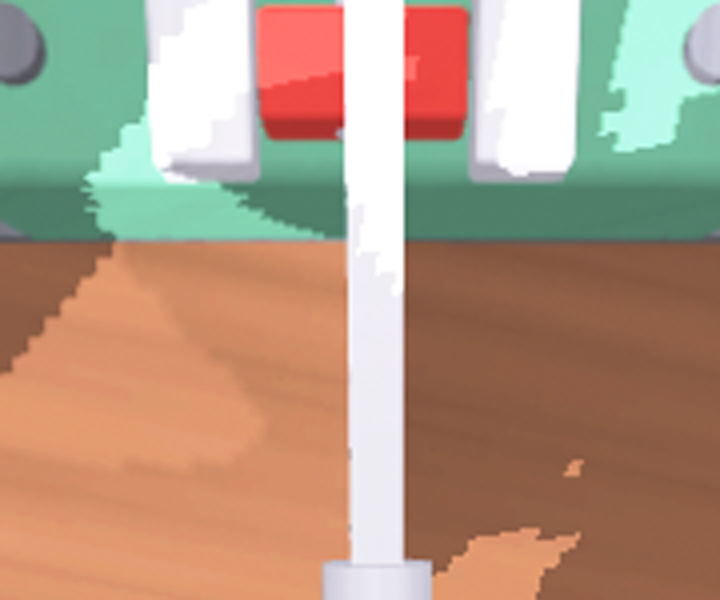

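View pics/ts18.png

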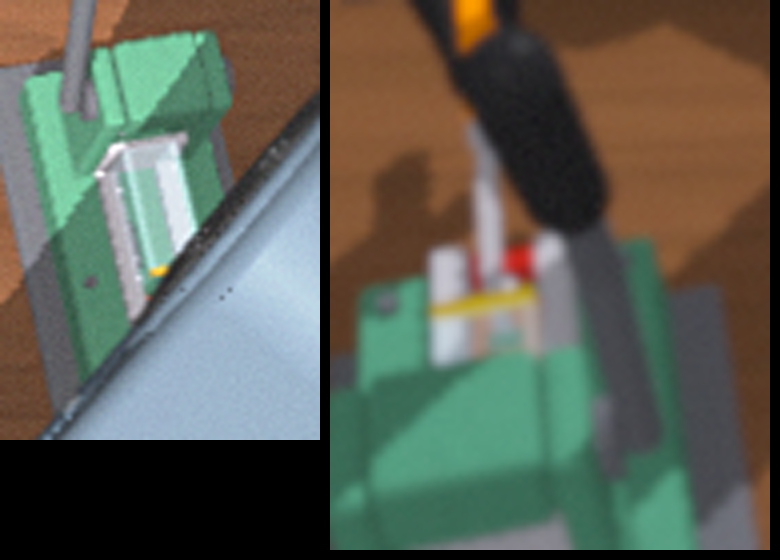

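Emit:
play_rows --series '[{"tx": 0, "ty": 0, "tz": 0, "turn": 0}, {"tx": 0, "ty": 0, "tz": 0, "turn": 0}, {"tx": 0, "ty": 0, "tz": 0, "turn": 0}, {"tx": 0, "ty": 0, "tz": 0, "turn": 0}, {"tx": 0, "ty": 0, "tz": 0, "turn": 0}]'

```text
time_s: 20.85
position: [0.438, -0.2113, 0.112]
tcp_rot: [[0.196, -0.981, 0.002], [-0.981, -0.196, -0.001], [0.002, -0.002, -1.0]]
force: [5.4, 1.4, -1.3]
opening: 0.157
```

```bash
python3 st.py
```

```text
toe [39.25 -1.43] 42.3 Fu,n,z,M mean [ 5.25 -0.12 -1.5   0.24 -0.78  0.04] last F [ 5.23 -0.88 -1.29] 21.0
```

Emit:
play_rows --series '[{"tx": 0, "ty": 0, "tz": 0, "turn": 0}, {"tx": 0, "ty": 0, "tz": 0, "turn": 0}, {"tx": 0, "ty": 0, "tz": 0, "turn": 0}, {"tx": 0, "ty": 0, "tz": 0, "turn": 0}, {"tx": 0, "ty": 0, "tz": 0, "turn": 0}]'

```text
time_s: 21.5
position: [0.438, -0.2113, 0.112]
tcp_rot: [[0.196, -0.981, 0.002], [-0.981, -0.196, -0.001], [0.002, -0.002, -1.0]]
force: [4.8, 1.5, -2.5]
opening: 0.155
```

```bash
python3 st.py
```

```text
toe [39.27 -1.45] 42.31 Fu,n,z,M mean [ 5.14  0.31 -1.95  0.23 -0.79  0.05] last F [ 5.5   0.77 -2.3 ] 21.65
```

Emit:
play_rows --series '[{"tx": 0.0015, "ty": 0.0003, "tz": 0, "turn": 0}, {"tx": 0.002, "ty": 0.0004, "tz": 0, "turn": 0}, {"tx": 0.002, "ty": 0.0004, "tz": 0, "turn": 0}, {"tx": 0.002, "ty": 0.0004, "tz": 0, "turn": 0}, {"tx": 0, "ty": 0, "tz": 0, "turn": 0}, {"tx": 0, "ty": 0, "tz": 0, "turn": 0}]'

```text
time_s: 22.25
position: [0.4429, -0.2096, 0.1118]
tcp_rot: [[0.197, -0.98, -0.001], [-0.98, -0.197, 0.0], [-0.0, 0.0, -1.0]]
force: [-1.0, 0.2, -1.3]
opening: 0.16
```

```bash
python3 st.py
```

```text
toe [44.28 -0.7 ] 41.8 Fu,n,z,M mean [-0.23  0.52 -1.23  0.01  0.03  0.01] last F [-0.62  0.36 -1.28] 22.4
```

Emit:
play_rows --series '[{"tx": 0, "ty": 0, "tz": 0.004, "turn": 0}, {"tx": 0, "ty": 0, "tz": 0.006, "turn": 0}, {"tx": 0, "ty": 0, "tz": 0.008, "turn": 0}, {"tx": 0, "ty": 0, "tz": 0.012, "turn": 0}, {"tx": 0, "ty": 0, "tz": 0.02, "turn": 0}, {"tx": 0, "ty": 0, "tz": 0.03, "turn": 0}, {"tx": 0, "ty": 0, "tz": 0.03, "turn": 0}, {"tx": 0, "ty": 0, "tz": 0.02, "turn": 0}, {"tx": 0, "ty": 0, "tz": 0, "turn": 0}, {"tx": 0, "ty": 0, "tz": 0, "turn": 0}]'

```text
time_s: 23.4
position: [0.4429, -0.2096, 0.2163]
tcp_rot: [[0.197, -0.98, 0.001], [-0.98, -0.197, -0.001], [0.001, -0.001, -1.0]]
force: [-0.3, 0.6, -1.0]
opening: 0.156
```

```bash
python3 st.py; python3 look.py 19; python3 -c "
from h import *
import pickle
w,t,s=pickle.load(open('g19.pkl','rb'));save('pics/w19f.png',w['pixels'])"
```

```text
toe [43.87 -0.13] 144.78 Fu,n,z,M mean [ 0.43 -0.18 -0.95  0.01  0.05  0.01] last F [ 1.38  0.55 -0.82] 23.55
tcp [ 0.4427 -0.2095  0.215 ] toe shear mm 44.05 -0.38 144.83 F along u,n,z [ 0.72  0.09 -1.15] M [ 0.027  0.022 -0.039] 0.158 23.7 head 11.33
pred toe px scene [[182.0, 185.7], [184.5, 192.6]]
```

View pics/w19f.png

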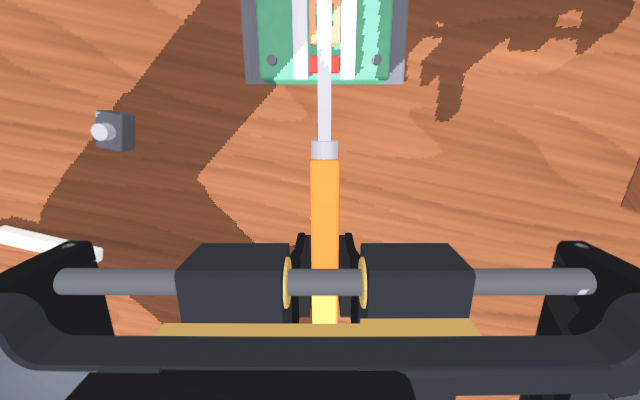

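View pics/ts19.png

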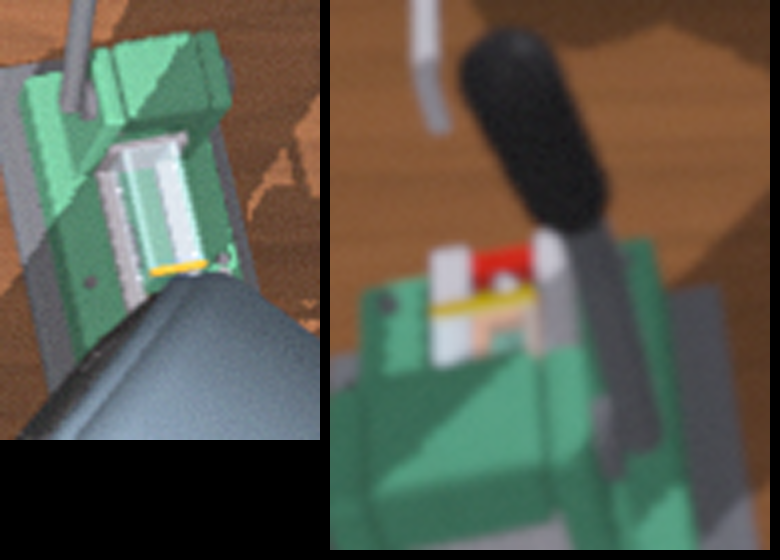

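```bash
python3 -c "
from h import *
import pickle
w,t,s=pickle.load(open('g19.pkl','rb'));crop(w,'pics/w19z.png',285,0,80,85,7)"
```

```text
(no output)
```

View pics/w19z.png

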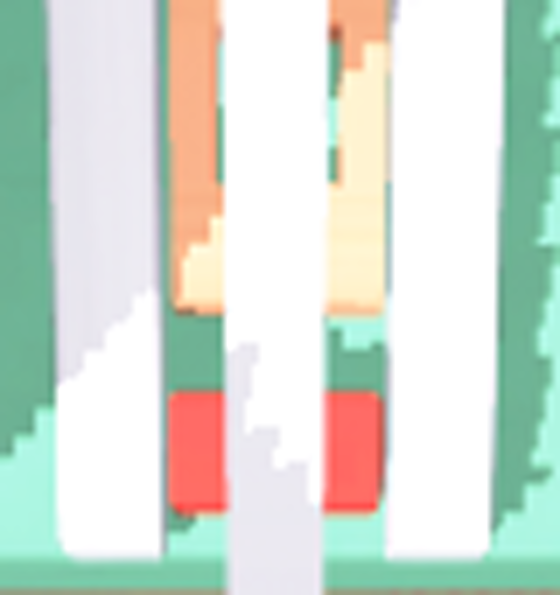

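Emit:
play_rows --series '[{"tx": 0.005, "ty": 0.02, "tz": 0, "turn": -0.016}, {"tx": 0.009, "ty": 0.04, "tz": 0, "turn": -0.033}, {"tx": 0.0117, "ty": 0.05, "tz": 0, "turn": -0.041}, {"tx": 0.0117, "ty": 0.05, "tz": 0, "turn": -0.041}, {"tx": 0.0117, "ty": 0.05, "tz": 0, "turn": -0.041}, {"tx": 0.0117, "ty": 0.05, "tz": 0, "turn": -0.041}, {"tx": 0.0117, "ty": 0.05, "tz": 0, "turn": -0.041}, {"tx": 0.0117, "ty": 0.05, "tz": 0, "turn": -0.041}, {"tx": 0.0117, "ty": 0.05, "tz": 0, "turn": -0.041}, {"tx": 0.0117, "ty": 0.05, "tz": 0, "turn": -0.041}]'

```text
time_s: 24.7
position: [0.529, 0.16, 0.2152]
tcp_rot: [[-0.197, -0.98, -0.001], [-0.98, 0.197, -0.0], [0.0, 0.001, -1.0]]
force: [0.6, 0.0, -0.8]
opening: 0.155
```

Emit:
play_rows --series '[{"tx": 0.009, "ty": 0.04, "tz": 0, "turn": -0.032}, {"tx": 0.006, "ty": 0.025, "tz": 0, "turn": -0.02}, {"tx": 0.0032, "ty": 0.012, "tz": 0, "turn": -0.007}, {"tx": 0, "ty": 0, "tz": -0.02, "turn": 0}, {"tx": 0, "ty": 0, "tz": -0.03, "turn": 0}, {"tx": 0, "ty": 0, "tz": 0, "turn": 0}, {"tx": 0, "ty": 0, "tz": 0, "turn": 0}, {"tx": 0, "ty": 0, "tz": 0, "turn": 0}]'

```text
time_s: 25.5
position: [0.5443, 0.2195, 0.1766]
tcp_rot: [[-0.256, -0.967, 0.001], [-0.967, 0.256, 0.0], [-0.0, -0.001, -1.0]]
force: [0.6, -0.7, -0.8]
opening: 0.153
```

```bash
python3 - <<'E'
from h import *
import pickle
w=vision.capture("wrist");s=vision.capture("scene");t=vision.capture("top");r=bot.read_state();R=r["tcp_rot"]
pickle.dump((w,t,s),open("g20.pkl","wb"))
print(r["position"],np.degrees(np.arctan2(-R[1,1],-R[0,1])),r["force"],r["time_s"])
P=pickpts(r["position"],R,[(150,0,-19)]);print(proj(s,P))
save("pics/w20.png",w["pixels"]);crop(s,"pics/s20.png",365,180,45,65,9)
crop(t,"pics/t20.png",390,90,90,110,5)
E
```

```text
[0.54430755 0.21978589 0.17691929] -14.8437508120917 [-0.74264053 -1.23826673 -1.3235192 ] 25.65
[[386.60393244 236.3271118 ]]
```

View pics/w20.png

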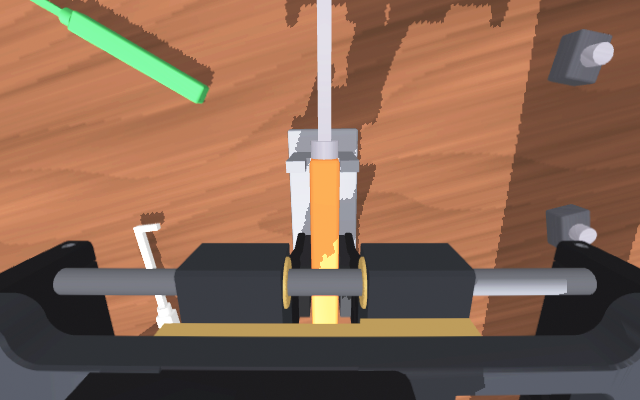

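View pics/s20.png

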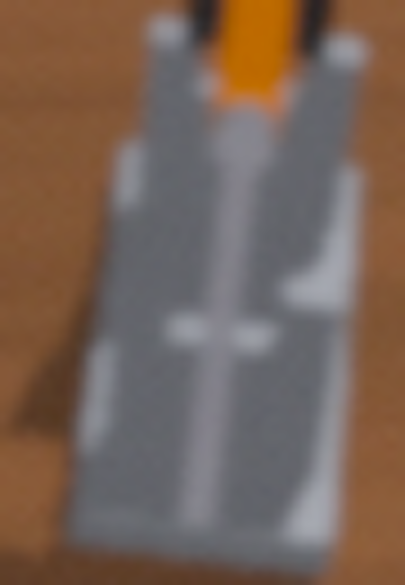

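View pics/t20.png

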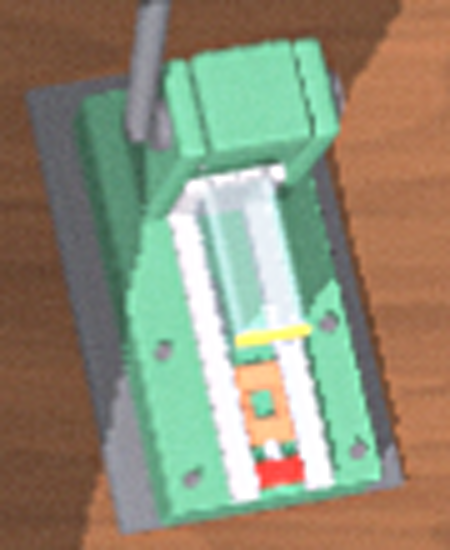

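Emit:
play_rows --series '[{"tx": -0.001, "ty": 0.0005, "tz": -0.02, "turn": 0}, {"tx": 0, "ty": 0, "tz": -0.025, "turn": 0}, {"tx": 0, "ty": 0, "tz": -0.015, "turn": 0}, {"tx": 0, "ty": 0, "tz": -0.01, "turn": 0}, {"tx": 0, "ty": 0, "tz": 0, "turn": 0}, {"tx": 0, "ty": 0, "tz": 0, "turn": 0}]'

```text
time_s: 26.25
position: [0.5433, 0.2204, 0.1202]
tcp_rot: [[-0.256, -0.967, 0.001], [-0.967, 0.256, 0.0], [-0.0, -0.001, -1.0]]
force: [-0.2, 0.7, -1.8]
opening: 0.159
```

```bash
python3 - <<'E'
from h import *
w=vision.capture("wrist");r=bot.read_state();print(r["position"],r["force"],r["moment"])
save("pics/w21.png",w["pixels"])
E
```

```text
[0.54340472 0.22042039 0.12045771] [ 0.07419944  0.8175325  -1.08452692] [ 0.04599087  0.07063811 -0.02085283]
```

View pics/w21.png

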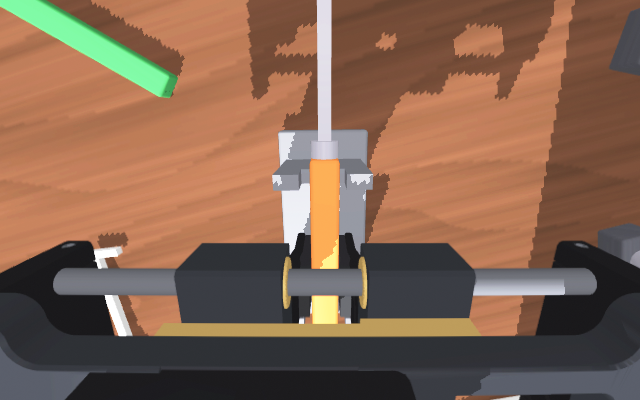

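Emit:
play_rows --series '[{"tx": 0, "ty": 0, "tz": -0.006, "turn": 0}, {"tx": 0, "ty": 0, "tz": -0.004, "turn": 0}, {"tx": 0, "ty": 0, "tz": -0.002, "turn": 0}, {"tx": 0, "ty": 0, "tz": -0.001, "turn": 0}, {"tx": 0, "ty": 0, "tz": 0, "turn": 0}, {"tx": 0, "ty": 0, "tz": 0, "turn": 0}]'

```text
time_s: 26.9
position: [0.543, 0.2203, 0.1095]
tcp_rot: [[-0.256, -0.967, 0.0], [-0.967, 0.256, 0.0], [-0.0, -0.0, -1.0]]
force: [-0.9, -0.5, -1.2]
opening: 0.161
```

Emit:
play_rows --series '[{"tx": 0, "ty": 0, "tz": 0, "turn": 0}, {"tx": 0, "ty": 0, "tz": 0, "turn": 0}, {"tx": 0, "ty": 0, "tz": 0, "turn": 0}, {"tx": 0, "ty": 0, "tz": 0, "turn": 0}, {"tx": 0, "ty": 0, "tz": 0, "turn": 0}, {"tx": 0, "ty": 0, "tz": 0, "turn": 0}, {"tx": 0, "ty": 0, "tz": 0, "turn": 0}, {"tx": 0, "ty": 0, "tz": 0, "turn": 0}, {"tx": 0, "ty": 0, "tz": 0, "turn": 0}, {"tx": 0, "ty": 0, "tz": 0, "turn": 0}]' --gripper 0.8

```text
time_s: 27.9
position: [0.5429, 0.2203, 0.1095]
tcp_rot: [[-0.256, -0.967, -0.0], [-0.967, 0.256, -0.0], [0.0, 0.0, -1.0]]
force: [0.2, -0.3, -0.6]
opening: 0.798
```

Emit:
play_rows --series '[{"tx": 0, "ty": 0, "tz": 0.01, "turn": 0}, {"tx": 0, "ty": 0, "tz": 0.03, "turn": 0}, {"tx": 0, "ty": 0, "tz": 0.05, "turn": 0}, {"tx": -0.02, "ty": 0, "tz": 0.05, "turn": 0}, {"tx": -0.03, "ty": 0, "tz": 0.04, "turn": 0}, {"tx": -0.02, "ty": 0, "tz": 0.03, "turn": 0}, {"tx": 0, "ty": 0, "tz": 0, "turn": 0}, {"tx": 0, "ty": 0, "tz": 0, "turn": 0}, {"tx": 0, "ty": 0, "tz": 0, "turn": 0}]'

```text
time_s: 28.8
position: [0.4871, 0.2201, 0.2767]
tcp_rot: [[-0.256, -0.967, -0.001], [-0.967, 0.256, -0.0], [0.001, 0.001, -1.0]]
force: [0.3, 0.7, -0.7]
opening: 0.798
```

```bash
python3 - <<'E'
from h import *
import pickle
w=vision.capture("wrist");s=vision.capture("scene");t=vision.capture("top");r=bot.read_state()
pickle.dump((w,t,s),open("g22.pkl","wb"))
print(r["position"],r["force"],r["opening"],r["time_s"])
save("pics/w22.png",w["pixels"]);save("pics/s22.png",s["pixels"]);save("pics/t22.png",t["pixels"])
E
```

```text
[0.48704892 0.22009007 0.27611737] [0.49118421 0.07700131 0.15146323] 0.7974327958756392 28.95
```

View pics/w22.png

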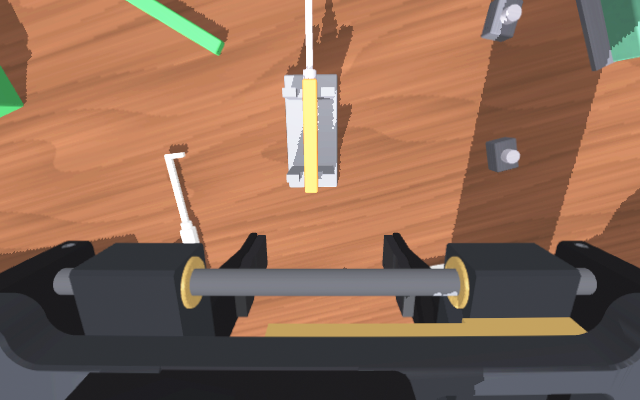

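View pics/s22.png

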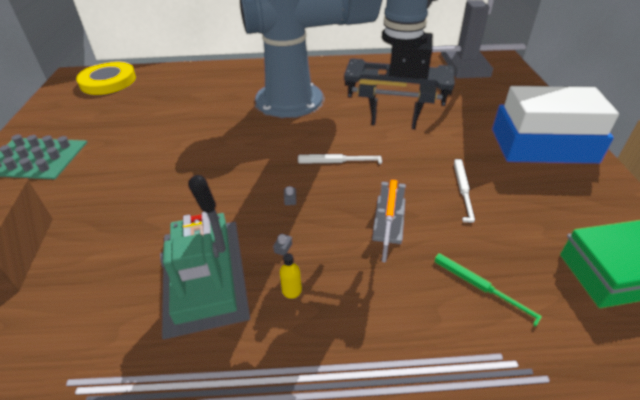

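View pics/t22.png

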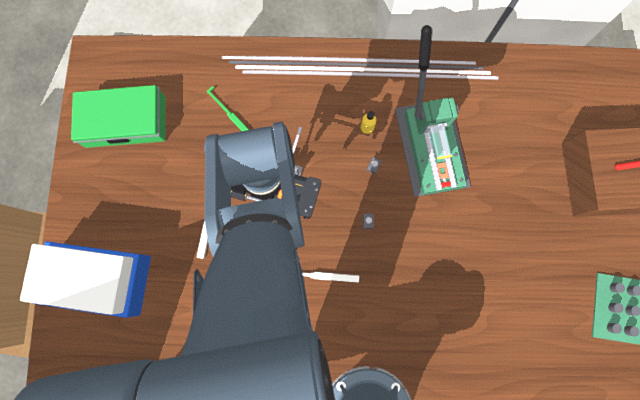

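Emit:
play_rows --series '[{"tx": 0.002, "ty": -0.05, "tz": 0, "turn": 0.05}, {"tx": 0.002, "ty": -0.06, "tz": 0, "turn": 0.05}, {"tx": 0.002, "ty": -0.06, "tz": 0, "turn": 0.05}, {"tx": 0.002, "ty": -0.06, "tz": 0, "turn": 0.06}, {"tx": 0, "ty": -0.06, "tz": 0, "turn": 0.06}, {"tx": 0, "ty": -0.06, "tz": 0, "turn": 0.06}, {"tx": 0, "ty": -0.06, "tz": 0, "turn": 0.06}, {"tx": 0, "ty": -0.06, "tz": 0, "turn": 0.046}, {"tx": 0, "ty": -0.03, "tz": 0, "turn": 0}, {"tx": 0, "ty": 0, "tz": 0, "turn": 0}]'

```text
time_s: 29.95
position: [0.4938, -0.1837, 0.2765]
tcp_rot: [[0.191, -0.981, 0.0], [-0.981, -0.191, -0.001], [0.001, 0.0, -1.0]]
force: [-0.1, -0.4, -0.1]
opening: 0.801
```

Emit:
play_rows --series '[{"tx": 0, "ty": 0, "tz": 0, "turn": 0}, {"tx": 0, "ty": 0, "tz": 0, "turn": 0}]'

```text
time_s: 30.15
position: [0.4929, -0.1784, 0.2768]
tcp_rot: [[0.197, -0.98, -0.002], [-0.98, -0.197, 0.002], [-0.002, 0.001, -1.0]]
force: [-0.5, -0.1, -0.2]
opening: 0.802
```

```bash
python3 - <<'E'
from lat import *
import pickle
w=vision.capture("wrist");t=vision.capture("top");s=vision.capture("scene");pickle.dump((w,t,s),open("g23.pkl","wb"))
r=bot.read_state();print(r["position"],r["time_s"])
E=np.array([*O,0]);c=proj(w,np.array([[O[0]+.04*u[0],O[1]+.04*u[1],.045]]))[0];print(c)
x,y=int(c[0])-40,max(0,int(c[1])-35);print(x,y)
crop(w,"pics/w23.png",x,y,80,75,8)
crop(t,"pics/t23.png",250,100,90,120,5)
p0=pickle.load(open("p0.pkl","rb"))
d=cv2.absdiff(cv2.GaussianBlur(s["pixels"],(3,3),0),cv2.GaussianBlur(p0["scene"]["pixels"],(3,3),0)).max(2)
print("scene diff pick area",d[170:265,365:415].max(),d[170:265,365:415].mean(),"oiler/dies",d[180:300,270:305].max())
E
```

```text
[ 0.49324417 -0.17828941  0.27732461] 30.3
[343.9150437  101.43544417]
303 66
scene diff pick area 47 4.562526315789474 oiler/dies 58
```

View pics/w23.png

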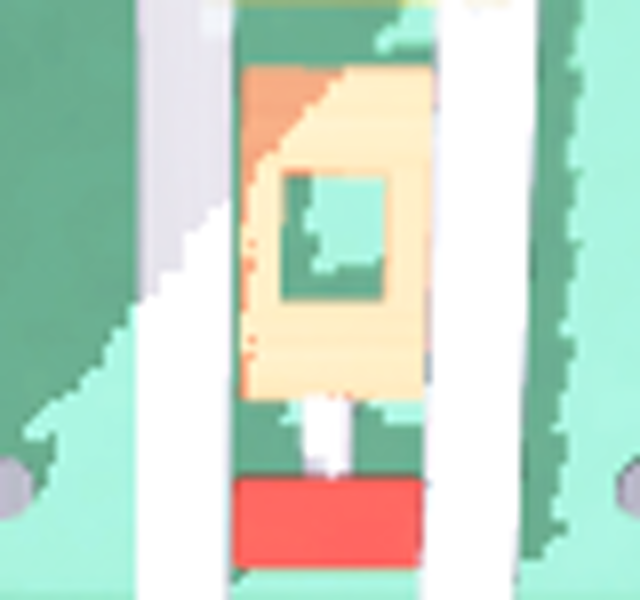

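View pics/t23.png

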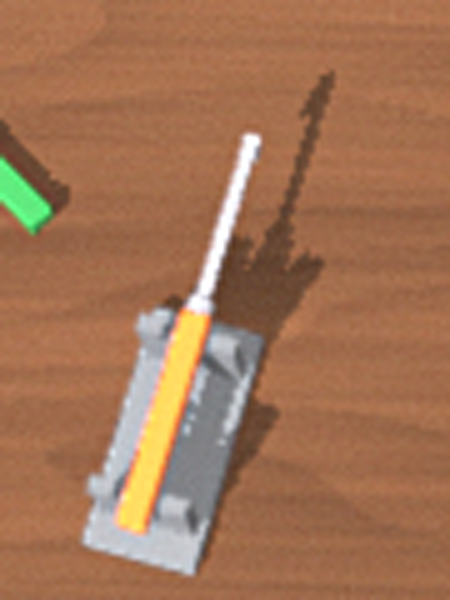

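The blank lies flat with its front edge on the pin at (327,398 in the crop), and the pick lies in its rest within about a pixel of where it began. I'm handing in.

```bash
python3 -c "
from rig import bot
r=bot.read_state();print(r['qvel'].round(2),r['time_s']);print(bot.hand_in())"
```

```text
[-0.06 -0.13 -0.19 -0.11 -0.16 -0.06] 30.3
the job is handed in; nothing more can be done
None
```

I hooked the blank with the orange pick and drew it out of the slot to the stop pin. I then unhooked it, laid the pick back in its rest and handed in at 30.3 s.

- **Pull:** dragging past the sprung shoe took about 5 to 8 N, then fell to almost nothing as the blank came free. The pull rose again about 1 mm from where I had judged the pin to be in the pictures.
- **Hold:** I kept the blank on the pin for about 1.5 s. The averaged readings were 5.1 to 5.5 N; the highest single reading was about 6 N.
- **Blank:** the last wrist picture shows it flat in the open channel with its front edge on the pin.
- **Pick:** it lies in its rest within about a pixel, roughly 1 to 2 mm, of where it began.
- **Bystanders:** the oiler and both dies look unmoved in the final pictures.

**Checks that disagreed or were weaker than I wanted:**
- **Scene comparison:** the before-and-after picture difference was not zero around the pick, oiler and dies. I put this down to the arm's moved shadow, and the positions I could read agree.
- **Grip force:** it is fixed at about 30 N, below the 40 N advised for the pick. I saw no tilt of the pick in the fingers.
- **Toe height:** when the blank came free the toe sprang about 3 mm and dropped to about 0.7 mm above the nominal slot floor. The vertical force did not change noticeably.

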